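# Show an objective's front lens to the inspection camera

### The arm

A 6-joint arm with a two-finger parallel gripper is mounted at the origin on the work surface. World frame = base frame: x ahead of the robot, y to its left, z up, the work surface at z = 0. Lengths are in m, angles in rad, forces in N, time in s.
With the tool pointing down it reaches from about 0.25 to 0.725 m from the base axis. Payload 9.7 kg.
Tool frame: the origin (TCP) lies at the very end of the fingers, on their centre line; the grasp point (between the pads) lies 19 mm behind it (hold_point_z is the z of the grasp point in the tool frame, in m); z points along the fingers, y is the line along which they close (so a half turn about z gives the same grasp; the last joint's range is limited). The gripper opens to 85 mm and grips with 20 to 120 N. Pads are 22 mm wide; open, the fingers measure 114 mm over their backs; the gripper's body (76 mm by 85 mm) begins 54 mm behind the grasp point. The pads swing forward as they close: fully open they stand 13 mm farther back than shut.
Start: joints at [-1.347, 0.087, 0.176, 1.66, 0, 1.571], TCP at [0.122, -0.536, 0.231] pointing down, gripper open.
Joint ranges: [-3.13, 3.13], [-0.85, 1.81], [-1.15, 1.24], [-2.2, 2.28], [-1.44, 1.52], [-3.14, 3.14]. Speed limits (rad/s): [2.22, 2.22, 2.57, 3.14, 3.14, 3.14].

### API

Orientations are given as a rotation vector (axis times angle).
In Python, from rig import * gives the robot as it stands.
- The arm moves only by the tool carry_out, never from a script. Its argument "increments" is a list of rows, each an object with "dp": the shift along the tool's x, y, z in cm, a list of three; "rotation": the turn, a rotation vector about the tool's x, y, z in rad, a list of three; "fingers": the opening, from -1 (shut) to 1 (fully open). In form: [{"dp": [dx, dy, dz], "rotation": [ax, ay, az], "fingers": fingers}, ...]. A call has 1 to 20 rows; each row is the pose to reach, as a shift and turn from the pose commanded when the call began, along the tool's axes at that moment; what a row does not reach only later rows make up. A row lasts 1/12 s, in which the tool goes at most 41.7 mm and 7.16 degrees, less where a joint would pass 70% of its speed; a pose out of reach is approached as far as the arm can. A call with a gripper value outside its range is refused whole. The fingers move at their own pace and stop on an object; "force" is the grip in N (left out, the last holds). Time passes only in rows, so rows that repeat a pose let the fingers close. It gives the time, the measured TCP pose, the force, the opening and the grip force at its end, in the units of the state.
- get_obs(): the state, without advancing time (a new reading comes with each control period).
- camera(name): name is "scene" or "top"; returns the picture (420x560x3 uint8, blue, green, red); there is no depth.
- camera_params(name): a dict with "K" (3x3 intrinsics, pixels), "D" ([k1, k2, p1, p2, k3] as OpenCV has them; the pictures are not rectified), "world_from_camera" (4x4, takes a point from camera to world coordinates). Camera axes: x right, y down, z forward; pixel columns grow to the right and rows downward; lengths in m; the calibration is good to about 2 mm. A picture is of the moment at which its call begins. camera_params takes no time and is no camera call.
- job_done(): hands the job in; it is judged then, once.
Trained networks look in the newest picture that a camera, given by its name, has taken for a name from the list of things; names that differ only in an ending like _2 or _b are one class to them, and where a whole thing is asked for, a point or a joint stands for the part that bears it (a point fixed in the world has none). Each returns a list of dicts, best first, with "p" (0 to 1); they miss things now and then, are a little off and sometimes report something else, mostly with a low value. They report only what shows in the picture. A call takes as long as a camera call.
- masks_of(camera, name): "mask" (420x560 bool, what is visible of it) and "position" ([column, row] in pixels, amid what is visible of it).
The state is a dict: "t": time; "joints": joint angles; "qvel": joint speeds; "effort": joint torques, N m; "tcp_pos": TCP position; "ee_rot": TCP orientation; "contact_force": force on the tool from outside, world axes, zero at the start; "ft_torque": the same for the moment, N m; "gripper_width": finger opening in m; "grip_force": force on a finger pad.
Only numpy, scipy, OpenCV 4.12 (cv2) and the standard library are available. Lean on these libraries where they do the work, as an engineer would, in place of code of your own. Each camera call takes 0.05 s, during which the arm holds its last target. There are 200 camera calls.

### The job

First lay the light bar, white strip up, in the two cradles of the inspection station, centred and fully down in both slots, and let go of it. Then take the longest of the three objectives out of the rack and hold it in the air in front of the tilted inspection camera, nose towards the camera, its front lens centred on the camera's line of sight, square to it and about 90 mm from the camera's glass. Finish while holding it still there, touching neither bar nor station with it, and leave the other objectives and everything else on the desk where they are.

Things in the scene. Friction and masses are not known exactly. Their poses are not given: they have to be found in the camera images.
- bar_center (a point): centre (half-way up) of the light bar: a loose straight black bar 220 long x 25 wide x 25 mm high, 0.1 to 0.2 kg, with a white diffuser strip along its top, lying flat on the table at the start with the strip up. x along its length, y across, z out of the strip.
- cradle_mid (a point): on the fixed inspection station (aluminium base plate 170 x 240 x 10 mm), the middle between its two dark steel U-shaped cradles, at the level of their slot floors, 45 mm above the table. y runs from one cradle to the other, z up; the camera stands 110 mm away along +x. The cradles stand at 90 mm either side along y, each 20 mm wide in y; their slots are 33 mm wide in x and 12 mm deep. Laid home, the bar lies along y with its centre 12.5 mm above this point.
- camera_glass (a point): centre of the front glass (28 mm across) of the small black inspection camera on the station; the camera housing is 50 mm wide. z is the way the camera looks: up and leaning 0.4 to 0.75 rad from vertical over the cradles, towards the robot's side (a stiff hinge set differently each time); y is horizontal.
- long_objective_center (a point): centre (half-way along) of the longest of three microscope objectives standing nose down in the rack: 70 mm long overall; from the bottom: steel nose 20 mm across and 20 mm long, steel barrel 30 mm across and 45 mm long, brass thread 23 mm across and 5 mm long. 0.16 to 0.24 kg, balanced about at its centre. z along it from nose to thread.
- long_objective_nose (a point): centre of the long objective's front lens, at the tip of its nose, 35 mm from its centre; same axes.
- long_objective_thread (a point): end of the long objective's brass thread, 35 mm from its centre; same axes.
- rack_top (a point): middle of the top face of the fixed grey rack, 210 x 70 x 30 mm, top 30 mm above the table; x along its length, z up. Three holes 24 mm across in a row along x, 70 mm apart; each objective hangs in one by the shoulder of its barrel, which rests on the top face, the nose inside with 2 mm of play. Which one stands in which hole varies.
- short_objective_center (a point): centre of the short objective, 43 mm long (barrel 30 mm across, standing 23 mm above the rack). To be left alone.
- medium_objective_center (a point): centre of the medium objective, 53 mm long (barrel 30 mm across, standing 33 mm above the rack). To be left alone.
- mouse: bystander: a black computer mouse, 100 x 60 x 30 mm; origin at the centre of its underside. To be left alone.
- dish: bystander: a clear shallow round dish, 84 mm across, 18 mm high; origin at the centre of its underside. To be left alone.
- slide_box: bystander: a blue slide box, 85 x 100 x 34 mm; origin at the centre of its underside. To be left alone.
- lens_fluid: bystander: a small bottle, 48 mm across, 100 mm high; origin at the centre of its underside. To be left alone.
- mug: bystander: a white mug, 80 mm across (handle extra), 95 mm high; origin at the centre of its underside. To be left alone.
- tissue_tub: bystander: a closed tub, 72 mm across, 75 mm high; origin at the centre of its underside. To be left alone.

How it is judged:
By the outcome, as a careful person would: the job done as asked, in the order asked, and still so for the second after the job is handed in, while the arm keeps its last pose, push and grip.
It also fails if it takes over 67 s, if anything falls off the work surface, if the arm or the gripper's body presses on something with over 40 N, if the wrist force passes 120 N, or if a joint passes its speed limit or range.

## Working session

There is one attempt and no reset: what is moved stays moved. The work goes in short steps, Python scripts to look and compute and a tool call to move; the robot and the scene stay as the last step left them, time stands still between calls to the robot, and variables do not carry over. Pictures are saved under pics/ and viewed, at most 10 in all, crops included, and the job is handed in when it is done.

Besides the shell and the picture viewer there is one more tool, called as name(argument=value, ...) on one line, values as JSON. carry_out: Moves the arm, as the interface text tells. Its arguments: {"type":"object","properties":{"increments":{"type":"array","items":{"type":"object","properties":{"dp":{"type":"array","items":{"type":"number"}},"rotation":{"type":"array","items":{"type":"number"}},"fingers":{"type":"number"}}}},"force":{"type":"number"}},"required":["increments"]}

```bash
ls; mkdir -p pics; python3 - <<'E'
from rig import *
import cv2,numpy as np
np.set_printoptions(precision=4,suppress=True)
o=get_obs();print(o)
for c in("scene","top"):
    im=camera(c);cv2.imwrite(f"pics/{c}0.png",im)
    p=camera_params(c);print(c,p["K"],p["D"],p["world_from_camera"])
    for n in["bar_center","cradle_mid","camera_glass","long_objective_center","rack_top","short_objective_center","medium_objective_center"]:
        for r in masks_of(c,n)[:2]:print(c,n,round(r["p"],2),r["position"],r["mask"].sum())
E
```

```text
pics
{'t': 0.0, 'joints': array([-1.347 ,  0.0875,  0.1751,  1.6598,  0.    ,  1.5708]), 'qvel': array([ 0.0022,  0.0023,  0.0001,  0.0001, -0.001 ,  0.0005]), 'effort': array([ -0.0007, -52.0382,  46.4807,   0.0161,   0.0001,   0.    ]), 'tcp_pos': array([ 0.122 , -0.5361,  0.2306]), 'ee_rot': array([-3.1206, -0.3506,  0.0002]), 'contact_force': array([0.8013, 0.1691, 0.5921]), 'ft_torque': array([ 0.0233, -0.0192,  0.0309]), 'grip_force': 0.0, 'gripper_width': 0.0852844436791356}
scene [[432.029    0.     281.5307]
 [  0.     432.029  215.0223]
 [  0.       0.       1.    ]] [-0.0815  0.      0.      0.      0.    ] [[-0.4687  0.5591 -0.6839  1.4028]
 [ 0.8834  0.2981 -0.3616  0.4482]
 [ 0.0017 -0.7736 -0.6337  0.8726]
 [ 0.      0.      0.      1.    ]]
scene bar_center 0.85 [385.0, 264.0] 562
scene cradle_mid 0.73 [283.4, 258.4] 3871
scene camera_glass 0.74 [268.0, 256.6] 352
scene camera_glass 0.71 [266.2, 196.5] 288
scene long_objective_center 0.73 [183.0, 198.9] 105
scene rack_top 0.64 [194.1, 202.9] 997
scene rack_top 0.56 [382.2, 265.1] 583
scene short_objective_center 0.54 [309.5, 212.0] 415
scene short_objective_center 0.46 [197.2, 192.9] 93
scene medium_objective_center 0.73 [162.6, 223.0] 707
scene medium_objective_center 0.43 [209.2, 178.9] 70
top [[447.0619   0.     280.5225]
 [  0.     447.0619 205.6245]
 [  0.       0.       1.    ]] [-0.1129  0.      0.      0.      0.    ] [[-0.0023 -0.9809  0.1944  0.3117]
 [-0.9999  0.0045  0.0108 -0.0167]
 [-0.0115 -0.1944 -0.9809  1.3441]
 [ 0.      0.      0.      1.    ]]
top bar_center 0.98 [179.0, 225.4] 722
top bar_center 0.37 [382.2, 222.1] 1493
top camera_glass 0.72 [265.0, 160.9] 269
top camera_glass 0.72 [101.4, 261.7] 1030
top long_objective_center 0.56 [385.8, 193.2] 130
top rack_top 0.65 [386.2, 224.4] 1497
top medium_objective_center 0.68 [387.3, 241.0] 106
```

View pics/scene0.png

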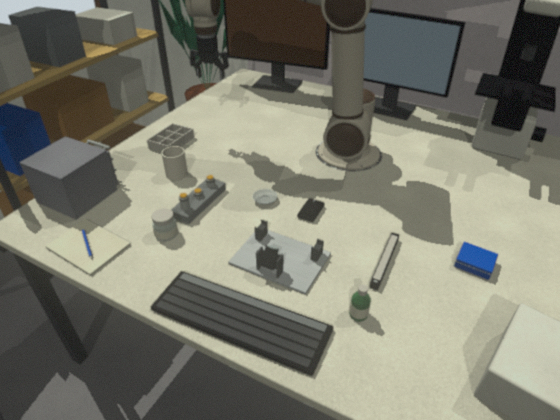

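View pics/top0.png

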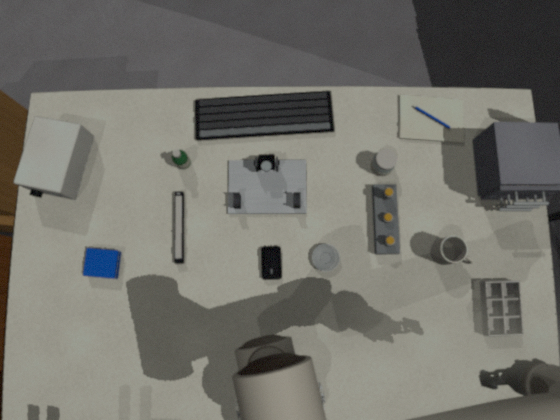

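The scene view shows the bar at about (385,262), the station at (280,258) and the rack at (198,198). In the top view they are at (179,227), (266,187) and (386,219). I'll enlarge both.

```bash
python3 - <<'E'
import cv2,numpy as np
a=cv2.imread("pics/top0.png");b=cv2.imread("pics/scene0.png")
f=lambda c,s:cv2.resize(c,None,fx=s,fy=s,interpolation=cv2.INTER_CUBIC)
cv2.imwrite("pics/c1.png",np.hstack([f(a[140:270,215:315],4)[:,:],f(a[140:270,360:410],4),f(a[180:310,160:205][:,:45],4)]))
cv2.imwrite("pics/c2.png",np.hstack([f(b[205:305,220:340],4),f(b[165:235,165:235],4).repeat(1,0)[:280].copy() if 0 else cv2.copyMakeBorder(f(b[165:235,165:235],4),0,120,0,0,0)]))
E
```

```text
(no output)
```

View pics/c1.png

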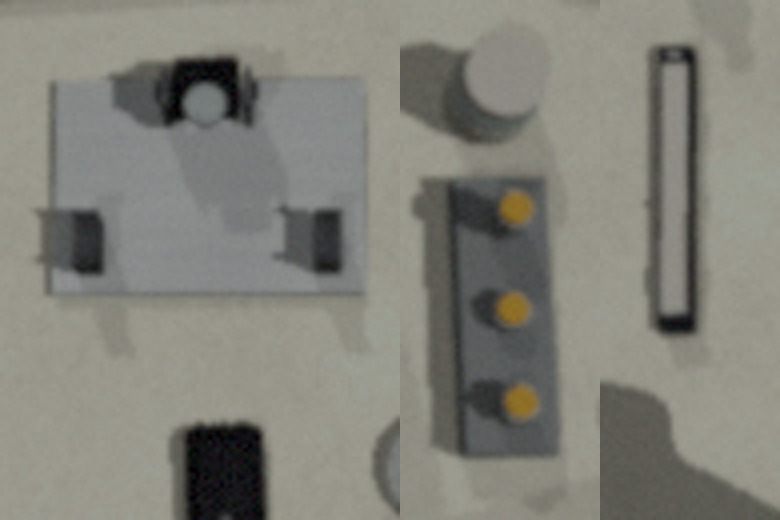

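View pics/c2.png

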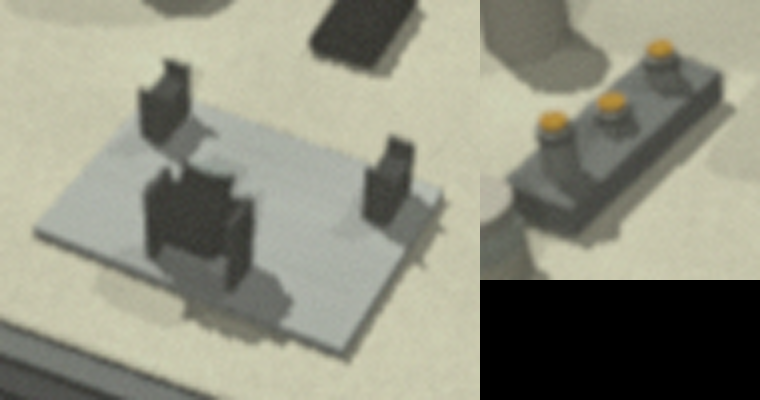

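The top crop shows the plate, its two dark cradles (tops at crop (88,242) and (327,242)), and the glass as a grey disc at (204,103). The longest objective is in the rack hole farthest from the robot, at top (389,192) and scene (183,196). Next I'll average frames and enlarge the camera for its tilt, and triangulate the coloured features.

```bash
cat > h.py <<'E'
import cv2,numpy as np,pickle
from rig import *
np.set_printoptions(precision=4,suppress=True)
P={c:camera_params(c) for c in("scene","top")}
def ray(c,uv):
    p=P[c];K=np.array(p["K"]);D=np.array(p["D"]);T=np.array(p["world_from_camera"])
    x=cv2.undistortPoints(np.array(uv,float).reshape(-1,1,2),K,D).reshape(-1,2)
    d=np.c_[x,np.ones(len(x))]@T[:3,:3].T
    return T[:3,3],d/np.linalg.norm(d,axis=1)[:,None]
def onz(c,uv,z):
    o,d=ray(c,uv);return o+d*((z-o[2])/d[:,2])[:,None]
def proj(c,X):
    p=P[c];T=np.linalg.inv(np.array(p["world_from_camera"]))
    return cv2.projectPoints(np.array(X,float).reshape(-1,3),cv2.Rodrigues(T[:3,:3])[0],T[:3,3],np.array(p["K"]),np.array(p["D"]))[0].reshape(-1,2)
def tri(a,b):
    o1,d1=ray("scene",a);o2,d2=ray("top",b);d1=d1[0];d2=d2[0]
    A=np.eye(3)-np.outer(d1,d1);B=np.eye(3)-np.outer(d2,d2)
    x=np.linalg.solve(A+B,A@o1+B@o2)
    return x,proj("scene",x)[0]-a,proj("top",x)[0]-b
def avg(c,n):return np.mean([camera(c).astype(float) for _ in range(n)],0)
def blobs(im,m,w,box,minw=5):
    x0,y0,x1,y1=box;M=np.zeros(m.shape,np.uint8);M[y0:y1,x0:x1]=m[y0:y1,x0:x1]
    n,l,s,_=cv2.connectedComponentsWithStats(M);out=[]
    for i in range(1,n):
        if s[i,4]>=minw:
            d=cv2.dilate((l==i).astype(np.uint8),np.ones((3,3)));v,u=np.nonzero(d);ww=np.clip(w[v,u],0,None)
            out.append((np.average(u,weights=ww),np.average(v,weights=ww),s[i,4]))
    return out
E
python3 - <<'E'
from h import *
I={c:avg(c,8) for c in P};pickle.dump(I,open("avg.pkl","wb"))
for c,box in(("scene",(165,165,235,235)),("top",(370,175,405,260))):
    im=I[c];w=(im[...,2]-im[...,0]);m=(w>50);print(c,[np.round(b,2) for b in blobs(im,m,w-15,box,4)])
f=lambda c,s:cv2.resize(np.clip(c*1.7,0,255).astype(np.uint8),None,fx=s,fy=s,interpolation=cv2.INTER_CUBIC)
cv2.imwrite("pics/c3.png",np.hstack([f(I["top"][145:195,245:285],10),f(I["scene"][235:285,245:285],10)]))
E
```

```text
scene [array([209.57, 176.45,  23.  ]), array([197.26, 189.88,  28.  ]), array([182.81, 194.56,  31.  ])]
top [array([388.52, 191.41,  49.  ]), array([387.71, 216.67,  47.  ]), array([389.73, 239.92,  47.  ])]
```

View pics/c3.png

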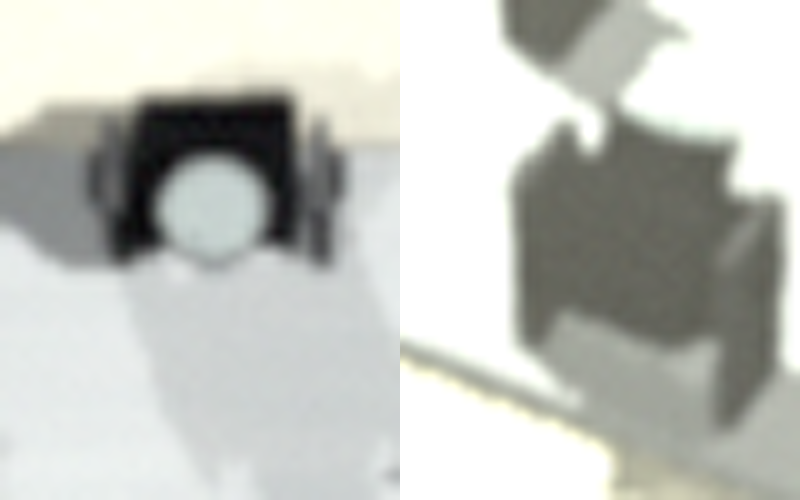

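The zoom shows the glass disc at top (266.0,165.3). In the scene view the housing's far rim runs (307,245.5) to (318,249) with a thin sliver of glass above it, so the front face is nearly edge-on there and the tilt is a bit under 0.7. Now I'll measure the rack, bar, plate and cradles.

```bash
python3 - <<'E'
from h import *
I=pickle.load(open("avg.pkl","rb"))
S=[(182.81,194.56),(197.26,189.88),(209.57,176.45)];T=[(388.52,191.41),(387.71,216.67),(389.73,239.92)]
for s,t in zip(S,T):
    x,e1,e2=tri(s,t);print("thread tri",x,e1,e2)
    print([onz("top",[t],z)[0] for z in(.080,.068,.058)])
t=I["top"].mean(2)
# bar: dark+strip region via rect on hi-res rectified map at given z
def rectmap(c,z,x0,x1,y0,y1,r=0.0005):
    X,Y=np.meshgrid(np.arange(x0,x1,r),np.arange(y0,y1,r),indexing="ij")
    uv=proj(c,np.c_[X.ravel(),Y.ravel(),np.full(X.size,z)]).astype(np.float32).reshape(X.shape+(2,))
    return cv2.remap(I[c].astype(np.float32),uv[...,0],uv[...,1],cv2.INTER_CUBIC)
def bestrect(m,x0,y0,r=0.0005):
    n,l,s,_=cv2.connectedComponentsWithStats(m.astype(np.uint8));i=1+np.argmax(s[1:,4])
    c,h,_=cv2.findContours((l==i).astype(np.uint8),0,2);q=cv2.minAreaRect(max(c,key=cv2.contourArea))
    return np.array([x0+q[0][1]*r,y0+q[0][0]*r]),np.array(q[1])*r,q[2]
for c,uv in(("top",(179,227)),("scene",(385,262))):
    b=onz(c,[uv],.025)[0];x0,x1,y0,y1=b[0]-.16,b[0]+.16,b[1]-.05,b[1]+.05
    R=rectmap(c,.025,x0,x1,y0,y1).mean(2)
    print(c,"bar table",np.median(R))
    m=R<(0.5*np.median(R)); m=cv2.morphologyEx(m.astype(np.uint8),cv2.MORPH_CLOSE,np.ones((45,45)))
    print(" bar rect",bestrect(m,x0,y0))
    cv2.imwrite(f"pics/bar_{c}.png",R)
for c,box in (("top",(225,155,315,220)),):
    for n in("cradle_mid",):
        im=I[c]
    b=onz(c,[(266,187)],.01)[0];x0,x1,y0,y1=b[0]-.14,b[0]+.14,b[1]-.16,b[1]+.16
    R=rectmap(c,.01,x0,x1,y0,y1);cv2.imwrite("pics/plate_top.png",R)
    print("plate origin",x0,y0,R.shape, R[300,200:440:60])
    Rz=rectmap(c,.057,x0,x1,y0,y1);cv2.imwrite("pics/crad_top.png",Rz)
E
python3 - <<'E'
import cv2,numpy as np
a=cv2.imread("pics/plate_top.png");b=cv2.imread("pics/crad_top.png")
cv2.imwrite("pics/c4.png",cv2.resize(np.vstack([a,b])[:, :],None,fx=.53,fy=.53))
E
```

```text
thread tri [ 0.6033 -0.3179  0.0807] [0.2693 0.0597] [ 0.2453 -0.1557]
[array([ 0.603 , -0.3174,  0.08  ]), array([ 0.6058, -0.3202,  0.068 ]), array([ 0.6081, -0.3226,  0.058 ])]
thread tri [ 0.5335 -0.3184  0.0535] [0.3179 0.0658] [ 0.3042 -0.1835]
[array([ 0.5284, -0.3113,  0.08  ]), array([ 0.5305, -0.3141,  0.068 ]), array([ 0.5322, -0.3164,  0.058 ])]
thread tri [ 0.4634 -0.3186  0.0637] [0.2407 0.0482] [ 0.2435 -0.1413]
[array([ 0.4611, -0.314 ,  0.08  ]), array([ 0.4625, -0.3169,  0.068 ]), array([ 0.4637, -0.3192,  0.058 ])]
top bar table 143.92755Traceback (most recent call last):
  File "<stdin>", line 22, in <module>
  File "<stdin>", line 15, in bestrect
ValueError: not enough values to unpack (expected 3, got 2)
[ WARN:0@0.018] global loadsave.cpp:275 findDecoder imread_('pics/plate_top.png'): can't open/read file: check file path/integrity
[ WARN:0@0.018] global loadsave.cpp:275 findDecoder imread_('pics/crad_top.png'): can't open/read file: check file path/integrity
Traceback (most recent call last):
cv2.error: OpenCV(4.12.0) :-1: error: (-5:Bad argument) in function 'resize'
> Overload resolution failed:
>  - src data type = object is not supported
>  - Expected Ptr<cv::UMat> for argument 'src'
```

```bash
cat >> h.py <<'E'
def rectmap(img,c,z,x0,x1,y0,y1,r=0.0005):
    X,Y=np.meshgrid(np.arange(x0,x1,r),np.arange(y0,y1,r),indexing="ij")
    uv=proj(c,np.c_[X.ravel(),Y.ravel(),np.full(X.size,z)]).astype(np.float32).reshape(X.shape+(2,))
    return cv2.remap(img.astype(np.float32),uv[...,0],uv[...,1],cv2.INTER_CUBIC)
def bestrect(m,x0,y0,r=0.0005):
    n,l,s,_=cv2.connectedComponentsWithStats(m.astype(np.uint8));i=1+np.argmax(s[1:,4])
    c,h=cv2.findContours((l==i).astype(np.uint8),0,2);q=cv2.minAreaRect(max(c,key=cv2.contourArea))
    return np.array([x0+q[0][1]*r,y0+q[0][0]*r]),np.array(q[1])*r,q[2]
E
python3 - <<'E'
from h import *
I=pickle.load(open("avg.pkl","rb"))
for c,uv in(("top",(179,227)),("scene",(385,262))):
    b=onz(c,[uv],.025)[0];x0,x1,y0,y1=b[0]-.16,b[0]+.16,b[1]-.06,b[1]+.06
    R=rectmap(I[c],c,.025,x0,x1,y0,y1).mean(2);md=np.median(R)
    m=cv2.morphologyEx((R<.55*md).astype(np.uint8),cv2.MORPH_CLOSE,np.ones((45,45)))
    print(c,"bar",bestrect(m,x0,y0))
    # white strip on z=.025
    d=cv2.erode(m,np.ones((5,5)));print("  strip",bestrect((R>.6*md)&(d>0),x0,y0))
b=onz("top",[(266,187)],.01)[0];x0,x1,y0,y1=b[0]-.14,b[0]+.14,b[1]-.16,b[1]+.16
A=rectmap(I["top"],"top",.01,x0,x1,y0,y1);B=rectmap(I["top"],"top",.057,x0,x1,y0,y1)
sat=A[...,2]-A[...,0]
m=(sat<8);m=cv2.morphologyEx(m.astype(np.uint8),cv2.MORPH_CLOSE,np.ones((9,9)));m=cv2.morphologyEx(m,cv2.MORPH_OPEN,np.ones((25,25)))
print("sat table/plate",np.median(sat),sat[200:400,320].mean());print("plate",bestrect(m,x0,y0),"origin",x0,y0)
g=B.mean(2)
mm=(g<60).astype(np.uint8);n,l,s,cc=cv2.connectedComponentsWithStats(mm)
for i in range(1,n):
    if s[i,4]>400:
        print("dark@.057",x0+cc[i][1]*.0005,y0+cc[i][0]*.0005,s[i,4],s[i,:4]*.0005,bestrect(l==i,x0,y0))
G=lambda a:np.clip(a*1.4,0,255).astype(np.uint8)
cv2.imwrite("pics/c4.png",cv2.resize(np.vstack([G(A)[50:],G(B)[50:]]),None,fx=.58,fy=.58))
E
```

```text
top bar (array([0.51  , 0.3054]), array([0.2187, 0.0331]), 87.95458984375)
  strip (array([0.5968, 0.3105]), array([0.0205, 0.0225]), 90.0)
scene bar (array([0.5503, 0.3065]), array([0.0482, 0.291 ]), 3.3117947578430176)
  strip (array([0.6534, 0.3067]), array([0.0091, 0.0228]), 4.085616588592529)
sat table/plate 9.335659 -2.3550436
plate (array([0.6456, 0.041 ]), array([0.189, 0.244]), 90.0) origin 0.4946229498078173 -0.11746614053920541
dark@.057 0.5831282285936965 -0.04853624941416418 3031 [0.0595 0.0665 0.0195 0.045 ] (array([ 0.5834, -0.0485]), array([0.0445, 0.019 ]), 90.0)
dark@.057 0.5830236376839996 0.12736131718507088 3489 [0.2345 0.0665 0.0215 0.045 ] (array([0.5834, 0.1275]), array([0.0445, 0.021 ]), 90.0)
dark@.057 0.7022606136933953 0.043334634192618196 8390 [0.121  0.179  0.076  0.0515] (array([0.6993, 0.0413]), array([0.0504, 0.0756]), 89.02068328857422)
```

View pics/c4.png

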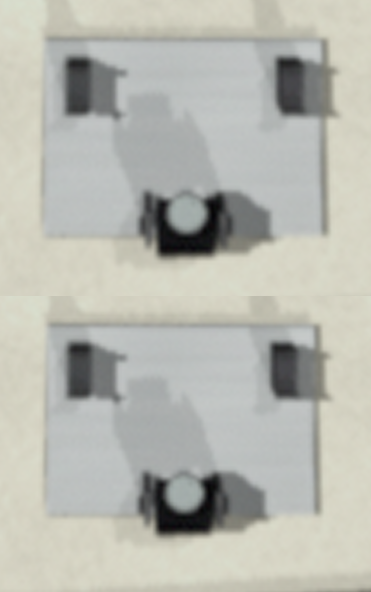

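```bash
python3 - <<'E'
from h import *
from scipy.optimize import least_squares
I=pickle.load(open("avg.pkl","rb"))
x0,x1,y0,y1=.37,.65,.27,.35
R=rectmap(I["top"],"top",.025,x0,x1,y0,y1).mean(2)
for x in(.42,.46,.5,.54,.58,.60):
    p=R[int((x-x0)/.0005)-4:int((x-x0)/.0005)+5].mean(0);print(x,p[::6].astype(int))
    mid=80;  # strip edges: half-level crossings outwards from strip centre
k=int((.309-y0)/.0005);p=R[:,k-5:k+6].mean(1);print("along",p[::8].astype(int))
E
```

```text
0.42 [147 148 144 131 115  89  53  53  93 116 123 126 128 124 106  82  86 107
 138 149 149 149 148 149 150 149 149]
0.46 [149 150 149 142 128 107  70  46  73 115 134 138 138 137 127 101  81  90
 119 142 147 147 147 147 147 147 147]
0.5 [151 152 149 138 127 117  94  59  66 113 134 138 138 137 131 107  82  80
  88 109 133 143 145 146 146 146 146]
0.54 [149 149 149 145 135 125 107  67  49  85 125 137 138 138 137 121  91  76
  89 113 138 145 145 145 147 146 146]
0.58 [148 147 147 147 143 132 114  85  48  62 112 134 138 138 137 133 106  78
  76  92 123 141 145 144 144 145 145]
0.6 [144 145 146 145 144 138 127 102  57  52  96 129 137 137 138 135 115  90
  82  91 116 141 146 145 145 146 147]
along [145 146 147 147 147 145 143 124  68  25  22  65 115 133 134 135 134 135
 135 136 136 136 137 137 137 137 137 137 138 137 137 137 137 137 138 138
 137 137 138 137 137 137 138 138 137 138 139 138 138 138 138 138 138 138
 138 138 137 138 133 102  79  88  77 117 144 148 146 147 148 148]
```

```bash
python3 - <<'E'
from h import *
I=pickle.load(open("avg.pkl","rb"))
im=I["scene"];g=im.mean(2).astype(int);s=(im[...,0]-im[...,2]).astype(int)
print("cols",*range(260,286));
for v in range(241,254):print(v,*["%3d"%x for x in g[v,260:286]])
print()
for v in range(241,252):print(v,*["%3d"%x for x in s[v,260:286]])
im=I["top"];g=im.mean(2).astype(int);s=(im[...,0]-im[...,2]).astype(int)
print("top cols",*range(254,282));
for v in range(152,176):print(v,*["%3d"%x for x in g[v,254:282]])
print()
for v in range(158,174):print(v,*["%3d"%x for x in s[v,258:275]])
E
```

```text
cols 260 261 262 263 264 265 266 267 268 269 270 271 272 273 274 275 276 277 278 279 280 281 282 283 284 285
241  90  97 106 110 109 109 109 107 109 127 161 173 174 171 171 171 169 169 167 167 168 168 167 168 168 168
242 112 108 108 108 108 108 107 109 121 146 168 173 173 172 171 171 171 170 170 168 167 167 166 166 167 167
243 141 123 110 108 107 108 109 120 145 166 172 172 169 165 165 168 170 171 170 170 169 168 167 167 167 166
244 167 147 125 115 109 105 108 136 160 169 170 166 163 157 157 161 164 168 168 169 169 170 169 169 168 168
245 173 163 148 140 120  99  97 131 152 158 161 157 155 155 154 155 155 161 162 163 168 169 170 169 170 169
246 155 143 146 161 141 107  82  99 119 135 146 148 149 151 153 153 154 154 154 156 160 163 167 170 170 170
247 123 103 120 160 153 111  72  68  81 100 117 128 132 142 146 146 148 148 149 153 154 158 166 169 170 170
248  97  77  97 149 148 100  64  58  60  67  79  92 102 115 118 120 126 125 130 148 153 157 167 171 170 169
249  80  65  81 122 124  84  60  58  59  59  60  66  69  76  78  82  88  89 106 144 154 162 169 172 172 171
250  69  63  68  87
[... 4959 characters left out ...]
   3   5   4   5   5   5   5   5   3   1   0   3   1
165   1   1   2   3   5   5   4   5   5   4   5   5   4   3   1   1   2
166   1  -2   1   2   4   4   4   5   5   4   4   5   5   1   0   0   1
167   0   0   1   3   4   5   5   5   5   4   5   5   4   2   0   3   1
168   1   0   3   2   2   5   4   5   5   5   4   4   2   3   0   1   1
169   1   0   1   1   2   3   4   5   5   5   4   3   2   1   1   1   1
170   1   0   2   1   1   2   3   4   3   3   2   2   1   2   1   1   0
171   1   1   1   2   2   2   2   2   3   2   2   2   1   2   2   2   1
172   2   2   2   2   1   1   1   2   3   3   2   2   1   2   1   2   2
173   2   2   1   2   2   2   2   2   2   2   2   1   1   1   1   1   2
```

```bash
cat > glass.py <<'E'
from h import *
from scipy.optimize import least_squares
N={"scene":32,"top":16}
J={c:avg(c,n) for c,n in N.items()};pickle.dump(J,open("avg2.pkl","wb"))
roi={"scene":(258,237,288,257),"top":(256,156,278,176)}
th=np.linspace(0,2*np.pi,90)
def disc(c,g,t,R=.014):
    m=np.array([np.cos(t),0,np.sin(t)])
    X=g+R*(np.cos(th)[:,None]*m+np.sin(th)[:,None]*np.array([0,1,0]))
    x0,y0,x1,y1=roi[c];k=8;p=(proj(c,X)-[x0,y0]+.5)*k-.5
    M=np.zeros(((y1-y0)*k,(x1-x0)*k),np.uint8);cv2.fillPoly(M,[np.round(p*256).astype(np.int32)],255,shift=8)
    return M
def ren(c,g,t,sig):
    M=disc(c,g,t).astype(float)/255;M=cv2.GaussianBlur(M,(0,0),sig*8)
    h,w=M.shape;return M.reshape(h//8,8,w//8,8).mean((1,3))
S={}
for c in P:
    x0,y0,x1,y1=roi[c];im=J[c][y0:y1,x0:x1];S[c]=im[...,0]-im[...,2]
    if c=="top":
        S["topg"]=im.mean(2)[:10,4:16]
def res(p,full=False):
    g=p[:3];t=p[3];out=[]
    for i,c in enumerate(("scene","top")):
        M=ren(c,g,t,abs(p[4]));A=np.c_[M.ravel(),np.ones(M.size)]
        if c=="top":
            yy,xx=np.mgrid[:M.shape[0],:M.shape[1]];A=np.c_[A,(yy/10.).ravel(),(xx/10.).ravel()]
        s=S[c].ravel();q=np.linalg.lstsq(A,s,rcond=None)[0];out.append(s-A@q)
        if full:print(c,"amp",q)
        if c=="top":
            m=M[:10,4:16].ravel();B=np.c_[m,np.ones(m.size)];s=S["topg"].ravel();q=np.linalg.lstsq(B,s,rcond=None)[0];out.append((s-B@q)*.1)
            if full:print("gray",q)
    return np.concatenate(out)
g0=tri((272.0,246.7),(265.8,165.4));print("tri",g0)
best=[]
for t in(.4,.45,.5,.55,.6,.65,.7,.75):
    r=least_squares(lambda q:res(np.r_[q[:3]*.01,t,q[3]]),np.r_[g0[0]/.01,.7],diff_step=3e-3)
    print(t,round(2*r.cost,2),r.x[:3]*.01,r.x[3], proj("scene",r.x[:3]*.01))
    best.append((r.cost,t,r.x))
E
python3 glass.py
```

```text
tri (array([0.6817, 0.0394, 0.0856]), array([0.2659, 0.0258]), array([ 0.217 , -0.1047]))
0.4 1582.53 [0.6822 0.0397 0.087 ] 0.9594290187950582 [[272.2628 246.4983]]
0.45 1579.27 [0.6822 0.0397 0.0871] 0.9731090621355453 [[272.2608 246.4818]]
0.5 1578.64 [0.6823 0.0395 0.0868] 0.9551217911628741 [[272.1647 246.5617]]
0.55 1579.1 [0.6824 0.0395 0.0873] 1.031245714598447 [[272.1434 246.4521]]
0.6 1588.1 [0.6826 0.04   0.0872] 1.034795768428881 [[272.2793 246.5867]]
0.65 1585.25 [0.6826 0.0398 0.0872] 1.1023637638586592 [[272.2004 246.5441]]
0.7 1594.47 [0.6828 0.0398 0.0872] 1.134731502889724 [[272.1679 246.5875]]
0.75 1605.13 [0.6829 0.0397 0.0872] 1.1363492925300833 [[272.1303 246.6095]]
```

```bash
sed -i 's/^J=.*/J=pickle.load(open("avg2.pkl","rb"))/; /^g0=/,$d' glass.py; cat > g2.py <<'E'
from glass import *
g0=np.array([.6824,.0397,.087]);s=S["scene"]
print("noise",s[:5].std())
for sig in(.6,.8,1.0):
  for t in(.4,.5,.55,.6,.65,.7,.75):
    o,d=ray("top",[(265.85,165.45)]);d=d[0]
    def f(q):
        g=g0+q[0]*.001*d+q[1]*.001*np.array([0,1,0])
        M=ren("scene",g,t,sig);A=np.c_[M.ravel(),np.ones(M.size)];k=np.linalg.lstsq(A,s.ravel(),rcond=None)[0];f.k=k
        return s.ravel()-A@k
    r=least_squares(f,[0,0],diff_step=.1,x_scale=1);f(r.x);
    from scipy.optimize import minimize
    r=minimize(lambda q:(f(q)**2).sum(),[0,0],method="Nelder-Mead",options=dict(initial_simplex=[[0,0],[2,0],[0,2]],xatol=.02));f(r.x)
    print(sig,t,round(r.fun,1),r.x,"amp",f.k)
# vertical profile in top thru glass and sides, gray
im=J["top"].mean(2)
print("glass col",im[157:176,264:268].mean(1).astype(int));print("side L",im[165:176,258:261].mean(1).astype(int));print("side R",im[165:176,272].astype(int))
print("far edge",im[150:159,262:270].mean(1).astype(int));print("L/R edges row157:", im[157:159,254:278].mean(0).astype(int))
sc=J["scene"].mean(2)
for v in range(244,276,2):print(v,sc[v,255:286].astype(int))
E
python3 g2.py
```

```text
noise 0.8387331303155307
0.6 0.4 249.4 [-0.2097  0.2114] amp [ 3.4468 -4.6251]
0.6 0.5 247.6 [0.1382 0.0958] amp [ 4.0201 -4.608 ]
0.6 0.55 252.3 [ 0.2724 -0.1597] amp [ 4.4174 -4.5975]
0.6 0.6 260.9 [ 0.3326 -0.0832] amp [ 4.919  -4.5865]
0.6 0.65 273.0 [ 0.4287 -0.2827] amp [ 5.7237 -4.5748]
0.6 0.7 286.1 [ 0.4785 -0.4028] amp [ 7.1269 -4.5642]
0.6 0.75 298.4 [ 0.4751 -0.4573] amp [10.1793 -4.5554]
0.8 0.4 248.8 [-0.2254  0.2171] amp [ 3.6319 -4.6362]
0.8 0.5 244.2 [-0.1286  0.0507] amp [ 4.2929 -4.622 ]
0.8 0.55 245.9 [0.1194 0.1903] amp [ 4.816 -4.613]
0.8 0.6 250.3 [0.2631 0.054 ] amp [ 5.4394 -4.6046]
0.8 0.65 257.1 [ 0.3929 -0.2626] amp [ 6.4977 -4.5958]
0.8 0.7 264.0 [ 0.2786 -0.0006] amp [ 8.3418 -4.5884]
0.8 0.75 270.5 [ 0.3854 -0.1963] amp [12.2322 -4.5827]
1.0 0.4 251.2 [-0.3514  0.5567] amp [ 3.8241 -4.6478]
1.0 0.5 244.3 [-0.2589  0.4099] amp [ 4.5946 -4.6362]
1.0 0.55 243.8 [-0.0777  0.3952] amp [ 5.1975 -4.6292]
1.0 0.6 244.9 [0.1083 0.4434] amp [ 5.9863 -4.6231]
1.0 0.65 247.5 [-0.0196  0.0013] amp [ 7.2737 -4.6164]
1.0 0.7 250.9 [0.1826 0.2537] amp [ 9.5624 -4.6111]
[... 1810 characters left out ...]
  57  60  62  62  59  58  56  74 124 165 174]
266 [154 108  70  59  60  70  83  79  70  65  62  58  57  57  57  57  58  57
  56  56  56  59  62  61  60  59  59  80 131 167 174]
268 [152 117  78  63  72  87  95  97  98  98  93  88  80  70  64  61  58  58
  59  64  70  68  63  61  61  60  59  80 130 165 172]
270 [158 147 130 106  94  94  95  95  95  95  94  97  99  99  98  93  90  93
  96 103 104  93  71  61  60  60  60  83 134 164 172]
272 [137 147 154 153 136 112  97  94  94  94  95  95  95  95  95  95  97 101
 106 107 103  83  66  61  60  60  67  86 107 121 139]
274 [108 102 103 113 126 129 124 122 104  96  95  94  94  95  95  95  95  95
  96  96  92  78  65  59  61  75  93 105 107 107 107]
```

```bash
cat > g3.py <<'E'
from h import *
from scipy.optimize import least_squares
Xr,e1,e2=tri((272.7,269.3),(258.7,154.25));print("Xr",Xr,e1,e2)
# params g(3), t, b, L, w, e(face set back of glass)
def pts(p):
    g=p[:3];t,b,L,w,e=p[3:];n=np.array([-np.sin(t),0,np.cos(t)]);m=np.array([np.cos(t),0,np.sin(t)]);y=np.array([0,1,0]);f=g-e*n
    return g,f+b*m+w*y,f+b*m-w*y,f+b*m-L*n+w*y,f+b*m-L*n-w*y,f-b*m,
def res(p,fix=None):
    if fix is not None:p=np.r_[p[:3],fix,p[4:]]
    g,fp,fm,rp,rm,fl=pts(p);r=[]
    r+=list((proj("scene",g)[0]-[272.2,246.6])/.4)+list((proj("top",g)[0]-[265.85,165.45])/.3)
    r+=list((proj("scene",fp)[0]-[278.1,248.8])/.4)
    r+=[(proj("scene",fm)[0]-[264.9,244.9])[0]/.4,(proj("scene",fm)[0]-[264.9,244.9])[1]/.8]
    r+=list((proj("scene",rp)[0]-[272.7,269.3])/.5)+[(proj("top",rp)[0][0]-258.7)/.6,(proj("top",(rp+rm)/2)[0][1]-154.25)/.3]
    r+=[(proj("top",rm)[0][0]-274)/.5]
    r+=[(proj("top",fl)[0][1]-169.7)/.3]
    r+=[(p[7]-.001)/.002]
    return np.array(r)
x0=[.6824,.0397,.087,.55,.018,.05,.023,.001]
r=least_squares(res,x0,x_scale=.01);print(2*r.cost,r.x);print(res(r.x).round(1))
C=np.linalg.inv(r.jac.T@r.jac);print("sd",np.sqrt(np.diag(C)))
for t in(.4,.5,.6,.7):
    q=least_squares(res,x0,x_scale=.01,kwargs=dict(fix=t));print(t,2*q.cost,q.x[4:])
E
python3 g3.py
```

```text
Xr [0.7258 0.0638 0.0528] [-0.2743 -0.0264] [-0.2141  0.1019]
17.835674894293927 [ 0.6807  0.0405  0.0853  0.7162  0.0122  0.0554  0.0214 -0.0009]
[ 1.5  0.3 -0.6  0.6  0.6  0.5 -2.1 -1.5 -1.8 -0.3  0.8  0.5 -1.4 -0.6
 -0.9]
sd [0.0007 0.0005 0.0012 0.0338 0.0009 0.0016 0.0006 0.0011]
0.4 125.00030887489505 [ 0.0182  0.0597  0.0206 -0.0039]
0.5 65.30711988989307 [ 0.0161  0.0585  0.0208 -0.0022]
0.6 30.7103301738929 [ 0.0142  0.057   0.0211 -0.0013]
0.7 18.06986379549219 [ 0.0125  0.0556  0.0213 -0.0009]
```

```bash
cat > g4.py <<'E'
from g3 import *
J=pickle.load(open("avg2.pkl","rb"))
R=rectmap(J["top"],"top",.01,.60,.76,.0,.14,.0004)
a=cv2.resize(np.clip((R-20)*1.9,0,255).astype(np.uint8),(350,400))
def ov(c,box,k,t):
    x0,y0,x1,y1=box;im=cv2.resize(np.clip((J[c][y0:y1,x0:x1]-5)*1.8,0,255).astype(np.uint8),None,fx=k,fy=k,interpolation=cv2.INTER_CUBIC)
    q=least_squares(res,x0_,x_scale=.01,kwargs=dict(fix=t)).x;q[3]=t;q[4]=max(q[4],.0165) if t<.6 else q[4]
    g,fp,fm,rp,rm,fl=pts(q);n=np.array([-np.sin(t),0,np.cos(t)]);m=np.array([np.cos(t),0,np.sin(t)]);y=np.array([0,1.,0])
    th=np.linspace(0,2*np.pi,60)[:,None]
    for col,X in(((0,0,255),[fp,fm,rm,rp,fp]),((0,255,0),[fp,fp-2*q[4]*m,fm-2*q[4]*m,fm]),((255,0,0),[rp,rp-2*q[4]*m,fp-2*q[4]*m]),((255,0,255),g+.014*(np.cos(th)*m+np.sin(th)*y))):
        p=(proj(c,X)-[x0,y0]+.5)*k
        cv2.polylines(im,[np.round(p).astype(np.int32)],False,col,1,cv2.LINE_AA)
    return im
x0_=x0
B=(254,240,285,276)
s5=ov("scene",B,7,.5);s7=ov("scene",B,7,.7);T=(252,150,283,176)
t5=ov("top",T,7,.5);t7=ov("top",T,7,.7)
right=np.hstack([np.vstack([s5,t5]),np.vstack([s7,t7])])
h=right.shape[0];a=cv2.copyMakeBorder(a,0,h-400,0,0,0)
cv2.imwrite("pics/c5.png",np.hstack([a,right]));print(a.shape,right.shape)
E
python3 g4.py|tail -1
```

```text
(434, 350, 3) (434, 434, 3)
```

View pics/c5.png

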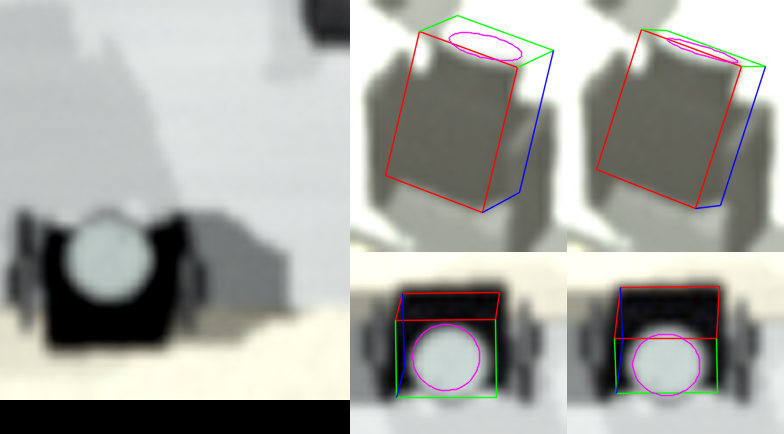

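The overlay shows plain brightness half-levels enlarge bright areas (gamma): the glass looks about 32 mm wide, the housing about 44 mm. I'll redo the edges in linear light.

```bash
cat > g5.py <<'E'
from h import *
J=pickle.load(open("avg2.pkl","rb"));L={c:(J[c].mean(2)/255)**2.2 for c in J}
def cross(v,lo,hi,start,f=.5):
    lev=lo+f*(hi-lo);o=[]
    for i in range(len(v)-1):
        if (v[i]-lev)*(v[i+1]-lev)<0:o.append(round(start+i+(lev-v[i])/(v[i+1]-v[i]),2))
    return o
t=L["top"];G=t[163:168,264:268].mean();K=t[157:159,262:270].mean();print("lin glass,black",G,K)
print("glass rows164-166 x:",[cross(t[r,257:275],K,G,257) for r in(163,164,165,166,167)])
print("glass cols y:",[cross(t[156:172,c],K,G,156) for c in(263,264,265,266,267,268)])
print("dip",(t[166:176,264:268].mean(1)*1000).astype(int))
print("far edge y:",[cross(t[150:159,c],K,t[150:152,c].mean(),150) for c in(261,263,265,267,269,271,272)])
print("R edge x rows:",[cross(t[r,268:277],K,t[r,275],268) for r in(155,156,157,158)],(t[154:160,270:278]*1000).astype(int).tolist())
print("L edge x rows:",[cross(t[r,254:263],K,t[r,257],254) for r in(155,156,157,158)])
print("near edge y:",[cross(t[166:176,c],K,t[174,c],166) for c in(258,259,260,261,271,272,273)])
s=L["scene"];print("scene dark/plate",s[255,268],s[242,278])
D=s[255,268]
print("R edge x:",[(r,cross(s[r,272:284],D,s[r,281],272)) for r in(249,250,251,252)])
print("L edge x:",[(r,cross(s[r,263:270],D,s[r,263:265].max(),263)) for r in(246,247,248,249)])
print("rim y:",[(c,cross(s[242:253,c],D,(150/255)**2.2,242)) for c in range(266,279)])
print("bottom y:",[(c,cross(s[262:274,c],D,(95/255)**2.2,262)) for c in range(260,277)])
E
python3 g5.py
```

```text
lin glass,black 0.1931661482346815 0.0013717804145425777
glass rows164-166 x: [[np.float64(261.61), np.float64(270.16)], [np.float64(261.07), np.float64(270.55)], [np.float64(260.68), np.float64(270.72)], [np.float64(260.66), np.float64(270.71)], [np.float64(261.07), np.float64(270.56)]]
glass cols y: [[np.float64(161.59)], [np.float64(161.07)], [np.float64(160.76)], [np.float64(160.69)], [np.float64(160.81)], [np.float64(161.24)]]
dip [194 193 187 176 139 129 175 198 199 198]
far edge y: [[np.float64(153.75)], [np.float64(153.66)], [np.float64(153.5)], [np.float64(153.59)], [np.float64(153.34)], [np.float64(153.23)], [np.float64(153.22)]]
R edge x rows: [[np.float64(274.18)], [np.float64(274.25)], [np.float64(274.24)], [np.float64(274.24)]] [[61, 60, 60, 75, 146, 230, 255, 256], [7, 7, 8, 17, 81, 207, 237, 241], [0, 1, 1, 3, 61, 184, 180, 190], [0, 0, 1, 3, 54, 157, 116, 129], [1, 2, 1, 3, 40, 115, 78, 96], [2, 1, 2, 2, 28, 84, 63, 68]]
L edge x rows: [[np.float64(258.35)], [np.float64(257.96)], [np.float64(257.83)], [np.float64(257.73)]]
near edge y: [[np.float64(171.0)], [np.float
[... 679 characters left out ...]
)]), (273, [np.float64(247.97)]), (274, [np.float64(248.1)]), (275, [np.float64(248.18)]), (276, [np.float64(248.32)]), (277, [np.float64(248.31)]), (278, [np.float64(248.65), np.float64(250.44)])]
bottom y: [(260, [np.float64(266.94)]), (261, [np.float64(265.8)]), (262, [np.float64(266.04)]), (263, [np.float64(266.43)]), (264, [np.float64(266.62)]), (265, [np.float64(267.05)]), (266, [np.float64(267.49)]), (267, [np.float64(267.96)]), (268, [np.float64(268.41)]), (269, [np.float64(268.65)]), (270, [np.float64(269.06)]), (271, [np.float64(269.41)]), (272, [np.float64(269.34)]), (273, [np.float64(269.16)]), (274, [np.float64(268.65)]), (275, [np.float64(268.38)]), (276, [np.float64(268.58)])]
```

```bash
cat > g6.py <<'E'
from h import *
from g3 import pts
from scipy.optimize import least_squares
th=np.linspace(0,2*np.pi,720)
def ell(c,g,t):
    m=np.array([np.cos(t),0,np.sin(t)]);X=g+.014*(np.cos(th)[:,None]*m+np.sin(th)[:,None]*np.array([0,1.,0]));return proj(c,X)
def res(p,fix=None):
    if fix is not None:p=np.r_[p[:3],fix,p[4:]]
    g,fp,fm,rp,rm,fl=pts(p);t=p[3];r=[]
    E=ell("top",g,t)
    r+=[(E[:,1].min()-160.85)/.25,(E[:,1].max()-170.0)/.25,((E[:,0].max()+E[:,0].min())/2-265.7)/.2]
    E=ell("scene",g,t)   # glass/dark boundary, lower branch
    for c,v in((269,246.7),(271,247.4),(273,247.95),(275,248.2)):
        k=np.abs(E[:,0]-c)<.25;r+=[((E[k,1].max() if k.any() else E[:,1].max())-v)/.5]
    r+=list((proj("scene",fp)[0]-[278.5,248.7])/.6)+[(proj("scene",fm)[0][0]-264.7)/.6]
    r+=list((proj("scene",rp)[0]-[271.9,269.6])/.5)+[(proj("top",rp)[0][0]-258.1)/.6,(proj("top",(rp+rm)/2)[0][1]-153.5)/.35,(proj("top",rm)[0][0]-274.2)/.5]
    r+=[(proj("top",fl)[0][1]-170)/.6,(p[7]-.001)/.002]
    return np.array(r)
x0=[.6824,.0397,.087,.6,.017,.05,.023,.001]
if __name__=="__main__":
    r=least_squares(res,x0,x_scale=.01,diff_step=1e-3);print("FIT",2*r.cost,r.x);print(res(r.x).round(1))
    for t in(.45,.5,.55,.6,.65,.7,.75):
        q=least_squares(res,x0,x_scale=.01,diff_step=1e-3,kwargs=dict(fix=t));print(t,2*q.cost,q.x, res(np.r_[q.x[:3],t,q.x[4:]]).round(1)[:7])
E
python3 g6.py|sed -n '/FIT/,$p'
```

```text
FIT 12.014078608233797 [ 0.6815  0.0406  0.0845  0.7315  0.0134  0.0565  0.0226 -0.002 ]
[ 1.1 -1.  -0.4 -0.6 -0.5 -0.2  0.5  0.3  0.6 -1.9 -0.1  0.1  1.   0.4
 -1.1 -0.2 -1.5]
0.45 82.17425836416317 [ 0.6814  0.041   0.0898 -0.3154  0.0211  0.0594  0.0219 -0.0031] [-2.5 -1.1 -1.5 -0.6 -0.4 -0.6 -0.7]
0.5 58.51076863026478 [ 0.6814  0.041   0.0889  3.3464  0.0196  0.0589  0.022  -0.0026] [-1.9 -0.9 -1.3 -0.6 -0.4 -0.5 -0.5]
0.55 39.97999352175033 [ 0.6813  0.0408  0.088  -2.1464  0.0181  0.0584  0.0221 -0.0023] [-1.3 -0.8 -0.9 -0.7 -0.5 -0.5 -0.4]
0.6 26.289759539609946 [ 0.6814  0.0408  0.087  -2.1464  0.0168  0.0578  0.0223 -0.0021] [-0.7 -0.8 -0.8 -0.7 -0.5 -0.4 -0.1]
0.65 17.385567109897007 [ 0.6814  0.0408  0.0861 -0.3155  0.0155  0.0573  0.0224 -0.002 ] [-0.1 -0.8 -0.8 -0.7 -0.5 -0.3  0.1]
0.7 12.727578576571812 [ 0.6815  0.0407  0.0851  1.5155  0.0142  0.0568  0.0225 -0.002 ] [ 0.6 -0.9 -0.5 -0.6 -0.5 -0.3  0.3]
0.75 12.34420989213027 [ 0.6815  0.0406  0.0842  1.5155  0.013   0.0563  0.0226 -0.0021] [ 1.3 -1.  -0.3 -0.6 -0.5 -0.2  0.5]
```

```bash
cat > mv.py <<'E'
import sys,numpy as np
from scipy.spatial.transform import Rotation as Ro
from rig import get_obs
np.set_printoptions(precision=3,suppress=True)
def down(phi,tilt=0.):  # tool z down, tool y at world angle phi; then tilt: tool z=-(−sin t,0,cos t)
    y=np.array([np.cos(phi),np.sin(phi),0]);z=np.array([0,0,-1.]);R=np.c_[np.cross(y,z),y,z]
    return Ro.from_euler("y",-tilt).as_matrix()@R
def show():
    o=get_obs();R=Ro.from_rotvec(o["ee_rot"]).as_matrix()
    print("t %.2f tcp"%o["t"],o["tcp_pos"],"x",R[:,0],"y",R[:,1],"z",R[:,2],"q",o["joints"],"w %.4f gf %.1f"%(o["gripper_width"],o["grip_force"]),"F",o["contact_force"])
    return o["tcp_pos"],R
def go(*targets):
    p,R=show()
    for q,Rt in targets:
        print("dp",(R.T@(np.array(q)-p)*100).round(2),"rot",Ro.from_matrix(R.T@Rt).as_rotvec().round(3))
E
python3 - <<'E'
from mv import *
a=.03+np.pi/2
for s in(a,a-np.pi):
    print(s);go(([.5105,.3066,.15],down(s)),([.5105,.3066,.004],down(s)))
E
```

```text
1.6007963267948966
t 4.00 tcp [ 0.122 -0.536  0.231] x [ 0.975  0.222 -0.   ] y [ 0.222 -0.975 -0.   ] z [-0.  0. -1.] q [-1.347  0.087  0.176  1.66  -0.     1.571] w 0.0856 gf 0.0 F [ 0.353  0.494 -1.279]
dp [ 56.58 -73.56   8.13] rot [-0.    -0.    -2.948]
dp [ 56.58 -73.56  22.73] rot [-0.    -0.    -2.948]
-1.5407963267948965
t 4.00 tcp [ 0.122 -0.536  0.231] x [ 0.975  0.222 -0.   ] y [ 0.222 -0.975 -0.   ] z [-0.  0. -1.] q [-1.347  0.087  0.176  1.66  -0.     1.571] w 0.0856 gf 0.0 F [ 0.353  0.494 -1.279]
dp [ 56.58 -73.56   8.13] rot [-0.     0.     0.194]
dp [ 56.58 -73.56  22.73] rot [-0.     0.     0.194]
```

carry_out(increments=[{"dp": [56.6,-73.6,8],"rotation": [0,0,-2.948],"fingers": 0.2},{"dp": [56.6,-73.6,8],"rotation": [0,0,-2.948],"fingers": 0.2},{"dp": [56.6,-73.6,8],"rotation": [0,0,-2.948],"fingers": 0.2},{"dp": [56.6,-73.6,8],"rotation": [0,0,-2.948],"fingers": 0.2},{"dp": [56.6,-73.6,8],"rotation": [0,0,-2.948],"fingers": 0.2},{"dp": [56.6,-73.6,8],"rotation": [0,0,-2.948],"fingers": 0.2},{"dp": [56.6,-73.6,8],"rotation": [0,0,-2.948],"fingers": 0.2},{"dp": [56.6,-73.6,8],"rotation": [0,0,-2.948],"fingers": 0.2},{"dp": [56.6,-73.6,8],"rotation": [0,0,-2.948],"fingers": 0.2},{"dp": [56.6,-73.6,8],"rotation": [0,0,-2.948],"fingers": 0.2},{"dp": [56.6,-73.6,8],"rotation": [0,0,-2.948],"fingers": 0.2},{"dp": [56.6,-73.6,8],"rotation": [0,0,-2.948],"fingers": 0.2},{"dp": [56.6,-73.6,8],"rotation": [0,0,-2.948],"fingers": 0.2},{"dp": [56.6,-73.6,8],"rotation": [0,0,-2.948],"fingers": 0.2},{"dp": [56.6,-73.6,8],"rotation": [0,0,-2.948],"fingers": 0.2},{"dp": [56.6,-73.6,8],"rotation": [0,0,-2.948],"fingers": 0.2},{"dp": [56.6,-73.6,8],"rotation": [0,0,-2.948],"fingers": 0.2},{"dp": [56.6,-73.6,8],"rotation": [0,0,-2.948],"fingers": 0.2},{"dp": [56.6,-73.6,8],"rotation": [0,0,-2.948],"fingers": 0.2},{"dp": [56.6,-73.6,8],"rotation": [0,0,-2.948],"fingers": 0.2}])

```text
t: 5.67
tcp_pos: [0.4699, 0.2201, 0.1596]
ee_rot: [0.641, 3.075, 0.0]
contact_force: [1.2, -0.0, -0.1]
gripper_width: 0.0514
grip_force: 0.0
```

```bash
python3 - <<'E'
from mv import *
a=.03+np.pi/2
go(([.5105,.3066,.15],down(a)),([.5105,.3066,.004],down(a)))
E
```

```text
t 5.67 tcp [0.47 0.22 0.16] x [-0.917  0.4   -0.   ] y [0.4   0.917 0.   ] z [ 0.001  0.    -1.   ] q [ 0.438 -0.003 -0.056  1.518 -0.     0.849] w 0.0514 gf 0.0 F [ 1.191 -0.043 -0.09 ]
dp [-0.27  9.55  0.96] rot [ 0.     0.    -0.441]
dp [-0.26  9.54 15.56] rot [ 0.     0.    -0.441]
```

carry_out(increments=[{"dp": [-0.27,9.55,2],"rotation": [0,0,-0.441],"fingers": 0.2},{"dp": [-0.27,9.55,4],"rotation": [0,0,-0.441],"fingers": 0.2},{"dp": [-0.27,9.55,6],"rotation": [0,0,-0.441],"fingers": 0.2},{"dp": [-0.27,9.55,8],"rotation": [0,0,-0.441],"fingers": 0.2},{"dp": [-0.27,9.55,10],"rotation": [0,0,-0.441],"fingers": 0.2},{"dp": [-0.27,9.55,10],"rotation": [0,0,-0.441],"fingers": 0.2},{"dp": [-0.27,9.55,10],"rotation": [0,0,-0.441],"fingers": 0.2}])

```text
t: 6.25
tcp_pos: [0.5101, 0.3036, 0.0591]
ee_rot: [0.036, -3.14, 0.002]
contact_force: [-0.5, -0.3, 0.1]
gripper_width: 0.0511
grip_force: 0.0
```

```bash
python3 - <<'E'
from mv import *
a=.03+np.pi/2
go(([.5105,.3066,.004],down(a)))
E
```

```text
t 6.25 tcp [0.51  0.304 0.059] x [-1.    -0.023  0.002] y [-0.023  1.    -0.001] z [-0.002 -0.001 -1.   ] q [ 0.537  0.195 -0.036  1.342  0.     0.514] w 0.0511 gf 0.0 F [-0.532 -0.274  0.1  ]
dp [-0.06  0.3   5.51] rot [-0.001 -0.002 -0.007]
```

carry_out(increments=[{"dp": [-0.05,0.2,2],"rotation": [0,0,-0.007],"fingers": 0.2},{"dp": [-0.05,0.2,4],"rotation": [0,0,-0.007],"fingers": 0.2},{"dp": [-0.05,0.2,5.4],"rotation": [0,0,-0.007],"fingers": 0.2},{"dp": [-0.05,0.2,5.4],"rotation": [0,0,-0.007],"fingers": 0.2},{"dp": [-0.05,0.2,5.4],"rotation": [0,0,-0.007],"fingers": 0.2},{"dp": [-0.05,0.2,5.4],"rotation": [0,0,-0.007],"fingers": -1},{"dp": [-0.05,0.2,5.4],"rotation": [0,0,-0.007],"fingers": -1},{"dp": [-0.05,0.2,5.4],"rotation": [0,0,-0.007],"fingers": -1},{"dp": [-0.05,0.2,5.4],"rotation": [0,0,-0.007],"fingers": -1},{"dp": [-0.05,0.2,5.4],"rotation": [0,0,-0.007],"fingers": -1},{"dp": [-0.05,0.2,5.4],"rotation": [0,0,-0.007],"fingers": -1}], force=50)

```text
t: 7.17
tcp_pos: [0.5123, 0.3065, 0.008]
ee_rot: [-0.047, 3.138, 0.002]
contact_force: [-1.0, -0.7, 7.5]
gripper_width: 0.0239
grip_force: 51.4
```

```bash
python3 - <<'E'
from mv import *
go(([.583,.04,.14],down(0)),([.583,.04,.14],down(np.pi)))
E
```

```text
t 7.17 tcp [0.512 0.307 0.008] x [-1.    -0.03  -0.003] y [-0.03   1.     0.001] z [ 0.003  0.002 -1.   ] q [ 0.539  0.222 -0.105  1.241 -0.     0.509] w 0.0239 gf 51.4 F [-1.049 -0.693  7.48 ]
dp [ -6.31 -26.83 -13.22] rot [0.003 0.001 1.601]
dp [ -6.31 -26.83 -13.22] rot [-0.001  0.003 -1.541]
```

carry_out(increments=[{"dp": [0,0,-4],"rotation": [0,0,0],"fingers": -1},{"dp": [0,0,-8],"rotation": [0,0,0],"fingers": -1},{"dp": [0,0,-12],"rotation": [0,0,0],"fingers": -1},{"dp": [0,0,-15],"rotation": [0,0,0],"fingers": -1},{"dp": [-0.5,-2,-15],"rotation": [0,0,0.12],"fingers": -1},{"dp": [-1,-4,-15],"rotation": [0,0,0.24],"fingers": -1},{"dp": [-1.5,-6,-15],"rotation": [0,0,0.36],"fingers": -1},{"dp": [-2,-8,-15],"rotation": [0,0,0.48],"fingers": -1},{"dp": [-2.5,-10,-15],"rotation": [0,0,0.6],"fingers": -1},{"dp": [-3,-12,-15],"rotation": [0,0,0.72],"fingers": -1},{"dp": [-3.5,-14.5,-15],"rotation": [0,0,0.84],"fingers": -1},{"dp": [-4,-17,-15],"rotation": [0,0,0.96],"fingers": -1},{"dp": [-4.5,-19,-15],"rotation": [0,0,1.08],"fingers": -1},{"dp": [-5,-21,-15],"rotation": [0,0,1.2],"fingers": -1},{"dp": [-5.5,-23,-15],"rotation": [0,0,1.32],"fingers": -1},{"dp": [-6,-25,-14],"rotation": [0,0,1.44],"fingers": -1},{"dp": [-6.3,-26.8,-13],"rotation": [0,0,1.56],"fingers": -1},{"dp": [-6.3,-26.8,-12],"rotation": [0,0,1.601],"fingers": -1},{"dp": [-6.3,-26.8,-12],"rotation": [0,0,1.601],"fingers": -1},{"dp": [-6.3,-26.8,-12],"rotation": [0,0,1.601],"fingers": -1}])

```text
t: 8.83
tcp_pos: [0.582, 0.0399, 0.1259]
ee_rot: [-2.219, -2.223, 0.001]
contact_force: [-0.0, -0.1, -1.7]
gripper_width: 0.0238
grip_force: 50.1
```

```bash
cat > barchk.py <<'E'
from mv import *
from h import *
p,R=show();A={c:avg(c,4) for c in P};pickle.dump(A,open("avg3.pkl","wb"))
for c in("top","scene"):
    for r in masks_of(c,"bar_center")[:2]:print(c,round(r["p"],2),r["position"],r["mask"].sum())
ztop=p[2]+.0185   # bar top height estimate
M=(rectmap(A["top"],"top",ztop,.50,.68,-.12,.2,.0005).mean(2)/255)**2.2
np.save("barmap.npy",M)
f=lambda a:(a*100).astype(int)
for y in(-.06,-.04,.08,.10,.13):
    j=int((y+.12)/.0005);print(y,f(M[:,j-4:j+5].mean(1)[60:260:5]))
i=int((.583-.5)/.0005);print("along x=.583",f(M[i-4:i+5].mean(0)[::6]))
G=lambda a:cv2.resize(np.clip(a*1.5,0,255).astype(np.uint8),None,fx=4,fy=4,interpolation=cv2.INTER_CUBIC)
cv2.imwrite("pics/b1.png",np.hstack([G(A["top"][140:240,215:315]),G(A["scene"][195:295,225:325])]))
E
python3 barchk.py
```

```text
t 8.83 tcp [0.582  0.0399 0.1259] x [-0.0014  1.      0.0001] y [ 1.      0.0014 -0.0006] z [-0.0006  0.0001 -1.    ] q [0.0684 0.1528 0.0448 1.4634 0.0002 1.6378] w 0.0238 gf 50.1 F [-0.0415 -0.1407 -1.7143]
top 0.77 [292.3, 193.9] 228
top 0.58 [386.3, 191.3] 99
scene 0.93 [298.8, 217.3] 772
-0.06 [16 20 21 21 20 19 18 17 16 16 15 15 15 15 12  5  1  0  0  1  3  6  6  5
  2  1  4 13 20 20 20 20 21 21 20 20 20 20 21 22]
-0.04 [17 22 22 21 18 10  4  1  1  2  2  3  3  3  2  1  0  4 15 25 25 25 25 25
 24 19 12 14 19 21 20 20 20 21 21 20 20 20 21 22]
0.08 [22 22 22 22 22 22 22 22 22 22 22 22 22 22 22 22 22 22 22 22 22 22 22 22
 22 22 23 23 22 22 22 22 23 23 23 23 23 23 23 23]
0.1 [17 17 17 17 17 17 17 17 17 17 17 17 16 17 17 17 17 17 17 17 17 17 17 17
 17 17 17 17 17 17 17 17 16 17 17 17 17 17 17 17]
0.13 [ 7  7  7  7  7  6  7  7  6  7  6  6  6  6  6  6  6  6  6  6  6  6  6  6
  6  8 10 12 14 16 17 17 18 18 19 19 20 20 21 21]
along x=.583 [24 24 23 23 23 23 23 23 23 24 25 28 28 28 28 23 22 24 16  4  5 10  6  8
 21 25 25 25 25 25 25 25 25 24 25 20 13 13 15 17 18 19 20 21 22 22 23 23
 23 24 24 24 24 24 25 24 24 24 24 25 24 24 24 24 24 23 23 22 21 21 20 19
 18 17 16 15 14 13 12 11 10  9  7  6  6  5  5  3  1  0  0  2  6  9  9  9
  9  9  9  9  9  9  9  9  9  9  9]
```

View pics/b1.png

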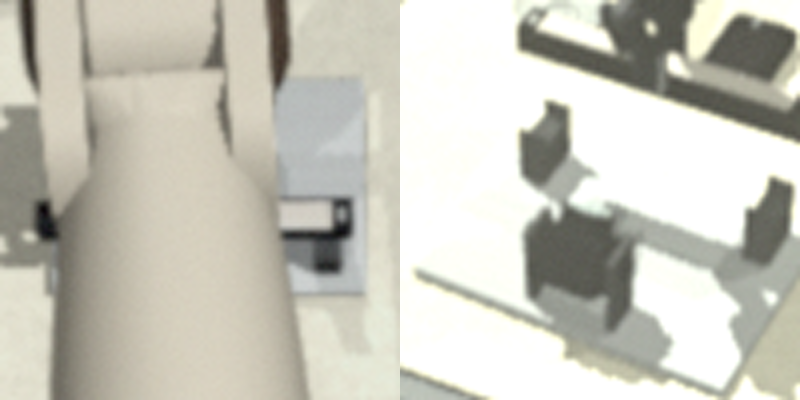

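```bash
python3 - <<'E'
from h import *
A=pickle.load(open("avg3.pkl","rb"))
print(onz("top",[(302.3,194.2),(224.1,194.2)],.143))
g=A["top"].mean(2).astype(int)
for r in(192,194,196):print(r,g[r,220:232],g[r,295:308])
for c in(286,290,294):print(c,g[184:206,c])
print(onz("top",[(290,189.0),(290,199)],.143))
s=A["scene"].mean(2).astype(int)
print(proj("scene",[[.5705,.15,.143],[.5705,-.07,.143],[.5955,.15,.143],[.5955,-.07,.143]]))
for r in(196,199,202,205):print(r,s[r,250:262])
E
```

```text
[[ 0.5816 -0.0634  0.143 ]
 [ 0.5827  0.1524  0.143 ]]
192 [88 88 83 66 39  9 13 49 88 99 93 75] [134 130 116  76  74  87  67  64 105 131 132 126 139]
194 [88 88 82 65 38 22 18 31 53 65 64 70] [136 133 119  76  76  90  69  57  99 130 134 126 138]
196 [85 86 83 63 37 18 20 15 31 52 64 69] [126 124 109  61  31  29  25  44  95 130 134 130 140]
286 [113 114 112 111 106  89 106 129 135 136 136 138 128  87  40  47  77  85
  83  85  88  93]
290 [125 124 124 123 117  95 108 129 135 135 136 138 128  83  33  42  71  82
  82  82  82  83]
294 [125 124 125 124 115  97 115 132 136 136 135 136 127  82  36  30  45  54
  52  52  47  42]
[[ 0.5964 -0.0296  0.143 ]
 [ 0.5682 -0.0295  0.143 ]]
[[329.0385 218.852 ]
 [257.1144 195.3665]
 [325.2615 224.2871]
 [252.5579 200.11  ]]
196 [189 191 184 161 154 159 162 159 147 148 152 146]
199 [187 188 187 181 162 136 109 119 134 116 114 148]
202 [188 188 188 175 111  64  61  61  76 116 139 151]
205 [188 187 189 176 113  65  58  60  57  59  60  60]
```

The view shows the bar over the station, ends at top pixels (223.6,194) and (302.4,194). That puts its centre about 5 mm too far in +y, so I'll shift by that and lower it.

carry_out(increments=[{"dp": [-0.53,0.1,0],"rotation": [0,0,0],"fingers": -1},{"dp": [-0.53,0.1,2],"rotation": [0,0,0],"fingers": -1},{"dp": [-0.53,0.1,4],"rotation": [0,0,0],"fingers": -1},{"dp": [-0.53,0.1,5.5],"rotation": [0,0,0],"fingers": -1},{"dp": [-0.53,0.1,6.3],"rotation": [0,0,0],"fingers": -1},{"dp": [-0.53,0.1,6.8],"rotation": [0,0,0],"fingers": -1},{"dp": [-0.53,0.1,7.1],"rotation": [0,0,0],"fingers": -1},{"dp": [-0.53,0.1,7.3],"rotation": [0,0,0],"fingers": -1},{"dp": [-0.53,0.1,7.4],"rotation": [0,0,0],"fingers": -1},{"dp": [-0.53,0.1,7.4],"rotation": [0,0,0],"fingers": -1},{"dp": [-0.53,0.1,7.4],"rotation": [0,0,0],"fingers": -1}])

```text
t: 10.25
tcp_pos: [0.5836, 0.0347, 0.053]
ee_rot: [2.221, 2.221, 0.002]
contact_force: [-2.8, -1.3, 6.0]
gripper_width: 0.0237
grip_force: 51.0
```

```bash
python3 - <<'E'
from mv import *
show()
E
```

```text
t 10.25 tcp [0.584 0.035 0.053] x [ 0.  1. -0.] y [ 1.    -0.     0.001] z [ 0.001 -0.    -1.   ] q [ 0.059  0.173 -0.074  1.323 -0.     1.63 ] w 0.0237 gf 51.0 F [-2.775 -1.345  6.05 ]
```

carry_out(increments=[{"dp": [0,0,0],"rotation": [0,0,0],"fingers": 0.1},{"dp": [0,0,0],"rotation": [0,0,0],"fingers": 0.1},{"dp": [0,0,0],"rotation": [0,0,0],"fingers": 0.1},{"dp": [0,0,0],"rotation": [0,0,0],"fingers": 0.1},{"dp": [0,0,0],"rotation": [0,0,0],"fingers": 0.1},{"dp": [0,0,-2],"rotation": [0,0,0],"fingers": 0.1},{"dp": [0,0,-5],"rotation": [0,0,0],"fingers": 0.1},{"dp": [0,0,-9],"rotation": [0,0,0],"fingers": 0.1},{"dp": [0,0,-13],"rotation": [0,0,0],"fingers": 0.1},{"dp": [-3,0,-14],"rotation": [0,0,-0.12],"fingers": 0.3},{"dp": [-6,0,-14],"rotation": [0,0,-0.24],"fingers": 0.3},{"dp": [-9,0.2,-14],"rotation": [0,0,-0.36],"fingers": 0.3},{"dp": [-12,0.4,-14],"rotation": [0,0,-0.48],"fingers": 0.3},{"dp": [-15,0.6,-14],"rotation": [0,0,-0.6],"fingers": 0.3},{"dp": [-18,0.8,-14],"rotation": [0,0,-0.72],"fingers": 0.3},{"dp": [-21,1,-14],"rotation": [0,0,-0.84],"fingers": 0.3},{"dp": [-24,1.2,-14],"rotation": [0,0,-0.96],"fingers": 0.3},{"dp": [-27,1.4,-14],"rotation": [0,0,-1.08],"fingers": 0.3},{"dp": [-30,1.6,-14],"rotation": [0,0,-1.2],"fingers": 0.3},{"dp": [-33,1.8,-14],"rotation": [0,0,-1.32],"fingers": 0.3}])

```text
t: 11.92
tcp_pos: [0.6012, -0.2968, 0.1917]
ee_rot: [0.384, 3.118, 0.0]
contact_force: [0.6, -0.2, 0.9]
gripper_width: 0.0553
grip_force: 0.0
```

```bash
cat > barfin.py <<'E'
from mv import *
from h import *
go(([.603,-.3175,.12],down(np.pi/2)))
A={c:avg(c,6) for c in P};pickle.dump(A,open("avg4.pkl","wb"))
G=lambda a,k:cv2.resize(np.clip(a*1.4,0,255).astype(np.uint8),None,fx=k,fy=k,interpolation=cv2.INTER_CUBIC)
cv2.imwrite("pics/b2.png",np.hstack([G(A["top"][140:240,215:315],4),G(A["scene"][215:315,230:330],4)]))
M=(rectmap(A["top"],"top",.070,.50,.68,-.12,.2,.0005).mean(2)/255)**2.2
f=lambda a:(a*100).astype(int)
for y in(-.05,-.02,.01,.04,.07,.10,.13):
    j=int((y+.12)/.0005);print(y,f(M[:,j-4:j+5].mean(1)[110:230:4]))
i=int((.583-.5)/.0005);v=f(M[i-4:i+5].mean(0));print("along x=.583 -y end",v[60:140:4],"+y end",v[480:590:4])
E
python3 barfin.py
```

```text
t 11.92 tcp [ 0.6012 -0.2968  0.1917] x [-0.9702  0.2425 -0.0001] y [0.2425 0.9702 0.    ] z [ 0.0001  0.     -1.    ] q [-0.4587  0.3783  0.445   1.6374  0.     -0.2138] w 0.0553 gf 0.0 F [ 0.632  -0.2195  0.8839]
dp [-0.68 -1.96  7.17] rot [ 0.     0.    -0.245]
-0.05 [16  9  3  1  0  1  1  1  0  3  9 18 26 27 27 27 27 27 26 21 14  5  2  1
  4 10 17 23 24 24]
-0.02 [28 28 27 26 23 16  8  3  1  3 10 21 28 28 28 27 27 27 26 21 13  7  5  5
  6  9 13 18 21 24]
0.01 [27 27 27 27 26 24 17  9  3  3  9 19 28 28 28 27 27 28 26 21 12  6  7 11
 16 17 17 18 19 20]
0.04 [27 27 26 27 26 25 17  8  2  2  8 18 26 27 28 28 28 28 26 22 13  9 10 15
 19 19 19 19 20 20]
0.07 [28 27 27 27 27 25 18  9  2  0  2  5  8  9  9  9  9  9  8  7  5  6 11 18
 23 24 24 24 25 26]
0.1 [22 22 21 19 17 15 10  5  1  0  2  5  8  9  9  9  9  9  8  7  4  3  5  6
  6  6  6  7  7  7]
0.13 [5 3 1 0 0 0 0 0 0 0 2 5 8 9 9 9 9 9 9 7 3 1 0 0 1 3 6 8 9 9]
along x=.583 -y end [31 31 30 29 28 27 25 23 21 15  8  5  7 11 11  7  6 11 20 27] +y end [ 9  9  9  9  9  9  8  5  2  0  0  0  0  0  3  7 11 10 10 10 10 10 10 10
 10 10 10 10]
```

View pics/b2.png

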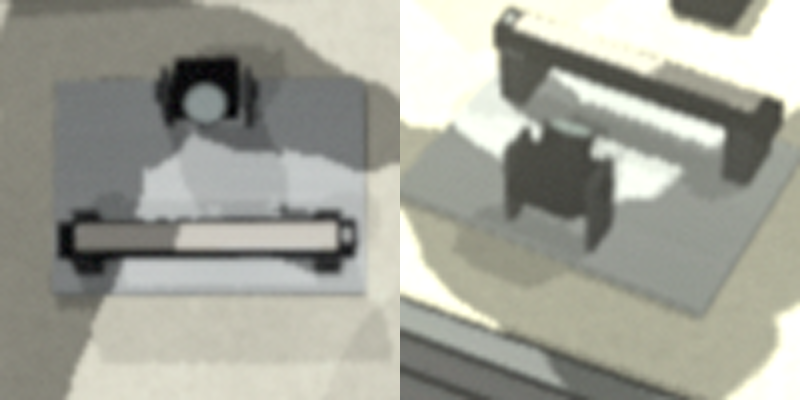

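The bar lies in both cradles, from top crop (60,238) to (355,238), centred to about 1 mm and at the right height. The changed lighting shows the glass better in the scene view, so I'll recheck the tilt while approaching the objective.

```bash
python3 - <<'E'
from h import *
more=[camera("scene").astype(float) for _ in range(14)]
A=pickle.load(open("avg4.pkl","rb"));im=(A["scene"]*6+sum(more))/20
A["scene"]=im;pickle.dump(A,open("avg4.pkl","wb"))
g=im.mean(2).astype(int);s=(im[...,0]-im[...,2]).round().astype(int)
print("cols",*range(261,284))
for v in range(240,254):print(v,*["%3d"%x for x in g[v,261:284]])
for v in range(240,252):print(v,*["%3d"%x for x in s[v,261:284]])
E
```

```text
cols 261 262 263 264 265 266 267 268 269 270 271 272 273 274 275 276 277 278 279 280 281 282 283
240  75  89  98  98  99  98  98  99 100 104 106 107 108 117 143 150 150 154 168 173 173 177 178
241  88  95  98  99  98  98  98  98  98  98  99 103 104 105 112 116 117 123 143 148 153 168 172
242  99  98  98  98  99  98  98  97  98  97  97  98  97  96  98 101 103 107 114 115 123 142 152
243 114  99  97  97  97  97  97  98  98  98  96  94  90  90  93  96  98 101 102 102 107 113 122
244 140 116 106  99  95  91  96 102 104 103  97  92  85  82  86  89  94  96  96  98 101 101 104
245 155 140 133 111  91  79  89 106 114 116 111 103  92  87  86  84  86  88  89  93  95  96  98
246 135 138 153 135 100  70  74  95 109 119 122 117 111 109 101  92  85  82  82  87  89  94  95
247  90 113 160 152 107  66  58  67  83  98 109 112 117 119 115 107  93  81  79  79  83  92  94
248  63  96 154 151  99  59  52  53  58  69  80  86  96 100 102 101  87  80  85  87  84  92  95
249  57  81 126 128  82  54  51  53  52  55  59  62  65  67  71  72  69  85 112 115 104 103 103
250  55  63  86  86  64  52  53  52  53  54
[... 792 characters left out ...]
  -3  -4  -3  -4  -4  -4  -4
245  -4  -4  -3  -4  -5  -4  -3  -2  -1  -2  -1  -1  -2  -2  -3  -4  -4  -4  -3  -3  -4  -3  -4
246  -3  -4  -4  -3  -3  -4  -3  -1   0   1   1   1   0   0  -1  -1  -3  -3  -3  -4  -3  -3  -3
247  -4  -4  -4  -4  -3  -4  -4  -2  -1  -1   0   0   1   1   0   0  -2  -2  -3  -3  -3  -3  -4
248  -5  -3  -4  -4  -4  -5  -5  -5  -4  -3  -2  -2  -1   0   0  -1  -2  -3  -3  -3  -3  -3  -4
249  -4  -4  -4  -4  -4  -4  -5  -5  -5  -4  -3  -4  -3  -2  -3  -3  -4  -3  -4  -4  -3  -2  -4
250  -6  -5  -3  -4  -4  -5  -4  -5  -4  -5  -4  -5  -5  -5  -4  -5  -4  -4  -4  -3  -4  -3  -3
251  -5  -5  -5  -5  -6  -5  -5  -4  -4  -4  -4  -6  -4  -5  -4  -5  -4  -4  -4  -4  -3  -4  -4
```

carry_out(increments=[{"dp": [-0.68,-1.96,2],"rotation": [0,0,-0.12],"fingers": 0.3},{"dp": [-0.68,-1.96,4],"rotation": [0,0,-0.245],"fingers": 0.3},{"dp": [-0.68,-1.96,6],"rotation": [0,0,-0.245],"fingers": 0.3},{"dp": [-0.68,-1.96,7.2],"rotation": [0,0,-0.245],"fingers": 0.3},{"dp": [-0.68,-1.96,7.2],"rotation": [0,0,-0.245],"fingers": 0.3},{"dp": [-0.68,-1.96,7.2],"rotation": [0,0,-0.245],"fingers": 0.3}])

```text
t: 13.72
tcp_pos: [0.6027, -0.3157, 0.1197]
ee_rot: [-0.01, -3.141, -0.001]
contact_force: [-0.7, 0.3, -0.2]
gripper_width: 0.0552
grip_force: 0.0
```

```bash
python3 - <<'E'
from mv import *
go(([.603,-.3175,.036],down(np.pi/2)))
E
```

```text
t 13.72 tcp [ 0.603 -0.316  0.12 ] x [-1.     0.006  0.001] y [0.006 1.    0.   ] z [-0.001  0.    -1.   ] q [-0.483  0.393  0.325  1.504  0.    -0.476] w 0.0552 gf 0.0 F [-0.679  0.27  -0.24 ]
dp [-0.03 -0.18  8.37] rot [ 0.    -0.001 -0.006]
```

```bash
cat > g7.py <<'E'
from glass import *
A=pickle.load(open("avg4.pkl","rb"));im=A["scene"];x0,y0,x1,y1=roi["scene"]
s=(im[...,0]-im[...,2])[y0:y1,x0:x1]
lin=(im/255)**2.2; sl=((lin[...,0]-lin[...,2])*1000)[y0:y1,x0:x1]
g=lin.mean(2)[y0:y1,x0:x1]
from scipy.optimize import minimize
o,d=ray("top",[(265.7,165.4)]);d=d[0];g0=np.array([.6818,.0402,.0868])
def fit(t,sig,img,extra):
    def f(q):
        M=ren("scene",g0+q[0]*.001*d+q[1]*.001*np.array([0,1,0]),t,sig);B=np.c_[[M.ravel()]+extra].T
        k=np.linalg.lstsq(B,img.ravel(),rcond=None)[0];f.k=k;return ((img.ravel()-B@k)**2).sum()
    r=minimize(f,[0,0],method="Nelder-Mead",options=dict(initial_simplex=[[0,0],[2,0],[0,2]],xatol=.05));f(r.x);return r,f.k
one=np.ones(s.size)
for sig in(.6,.75,.9):
    print("sig",sig)
    for t in(.45,.5,.55,.6,.65,.7):
        r,k=fit(t,sig,s,[one]);r2,k2=fit(t,sig,sl,[one,g.ravel()])
        print(" ",t,round(r.fun,1),r.x.round(1),k[:1],"| lin",round(r2.fun,1),r2.x.round(1),k2[:1])
E
python3 g7.py
```

```text
sig 0.6
  0.45 285.6 [-0.1 -0. ] [4.3745] | lin 1608.1 [-0.2 -0.5] [11.6568]
  0.5 284.8 [-0.1 -0.3] [4.767] | lin 1518.3 [-0.  -0.5] [12.8924]
  0.55 290.2 [-0.  -0.1] [5.211] | lin 1472.6 [-0.2 -0.5] [14.3299]
  0.6 301.0 [ 0.1 -0.3] [5.8274] | lin 1474.1 [-0.1 -0.6] [16.288]
  0.65 317.9 [ 0.1 -0.2] [6.8178] | lin 1528.8 [ 0.  -0.1] [19.1105]
  0.7 336.8 [ 0.1 -0.2] [8.4868] | lin 1614.7 [-0.  0.] [24.2307]
sig 0.75
  0.45 285.2 [-0.1 -0.1] [4.5825] | lin 1621.3 [-0.2 -0.5] [12.1344]
  0.5 282.0 [-0.1 -0. ] [5.0041] | lin 1531.2 [-0.  -0.5] [13.5078]
  0.55 284.2 [-0.1 -0.2] [5.5822] | lin 1476.6 [-0.2 -0.5] [15.1625]
  0.6 290.0 [ 0.  -0.1] [6.3009] | lin 1455.2 [-0.1 -0.5] [17.3909]
  0.65 300.5 [ 0. -0.] [7.501] | lin 1473.4 [ 0.  -0.2] [20.8274]
  0.7 312.1 [ 0.  -0.1] [9.5768] | lin 1514.7 [ 0.  -0.1] [26.8682]
sig 0.9
  0.45 287.7 [-0.4 -0. ] [4.7576] | lin 1660.0 [-0.  -0.3] [12.6581]
  0.5 282.8 [-0.2 -0. ] [5.2638] | lin 1571.9 [-0.1 -0.1] [14.1175]
  0.55 281.8 [-0.2 -0.3] [5.916] | lin 1509.9 [-0.2 -0.4] [16.0033]
  0.6 283.7 [-0. -0.] [6.764] | lin 1473.4 [-0.1 -0.5] [18.5386]
  0.65 288.9 [ 0.  -0.1] [8.1585] | lin 1468.6 [-0.  -0.4] [22.8074]
  0.7 295.2 [ 0.  -0.1] [10.6211] | lin 1478.7 [ 0.  -0.1] [29.3035]
```

carry_out(increments=[{"dp": [-0.03,-0.18,3],"rotation": [0,0,0],"fingers": 0.3},{"dp": [-0.03,-0.18,6],"rotation": [0,0,0],"fingers": 0.3},{"dp": [-0.03,-0.18,7.5],"rotation": [0,0,0],"fingers": 0.3},{"dp": [-0.03,-0.18,8.1],"rotation": [0,0,0],"fingers": 0.3},{"dp": [-0.03,-0.18,8.1],"rotation": [0,0,0],"fingers": 0.3}])

```text
t: 14.13
tcp_pos: [0.6032, -0.3176, 0.0387]
ee_rot: [-0.009, -3.141, -0.001]
contact_force: [0.7, -0.8, 1.2]
gripper_width: 0.0556
grip_force: 0.0
```

```bash
python3 - <<'E'
from mv import *
go(([.603,-.3175,.038],down(np.pi/2)))
E
```

```text
t 14.13 tcp [ 0.603 -0.318  0.039] x [-1.     0.006  0.001] y [0.006 1.    0.   ] z [-0.001  0.    -1.   ] q [-0.485  0.411  0.192  1.353  0.    -0.479] w 0.0556 gf 0.0 F [ 0.727 -0.776  1.247]
dp [0.02 0.01 0.07] rot [ 0.    -0.001 -0.006]
```

carry_out(increments=[{"dp": [0,0,0.05],"rotation": [0,0,0],"fingers": -1},{"dp": [0,0,0.05],"rotation": [0,0,0],"fingers": -1},{"dp": [0,0,0.05],"rotation": [0,0,0],"fingers": -1},{"dp": [0,0,0.05],"rotation": [0,0,0],"fingers": -1},{"dp": [0,0,0.05],"rotation": [0,0,0],"fingers": -1},{"dp": [0,0,0.05],"rotation": [0,0,0],"fingers": -1},{"dp": [0,0,0.05],"rotation": [0,0,0],"fingers": -1}], force=70)

```text
t: 14.72
tcp_pos: [0.6044, -0.3184, 0.0409]
ee_rot: [0.009, 3.138, -0.003]
contact_force: [1.0, -0.4, 6.4]
gripper_width: 0.0285
grip_force: 68.7
```

```bash
python3 - <<'E'
from mv import *
show()
E
```

```text
t 14.72 tcp [ 0.604 -0.318  0.041] x [-1.     0.006 -0.003] y [ 0.006  1.    -0.002] z [ 0.003 -0.002 -1.   ] q [-0.485  0.409  0.194  1.352  0.    -0.479] w 0.0285 gf 68.7 F [ 1.021 -0.379  6.414]
```

carry_out(increments=[{"dp": [0,0,-2],"rotation": [0,0,0],"fingers": -1},{"dp": [0,0,-5],"rotation": [0,0,0],"fingers": -1},{"dp": [0,0,-9],"rotation": [0,0,0],"fingers": -1},{"dp": [0,0,-13],"rotation": [0,0,0],"fingers": -1},{"dp": [0,2,-16],"rotation": [0,0,0],"fingers": -1},{"dp": [0,5,-18],"rotation": [0,-0.05,0],"fingers": -1},{"dp": [0,8,-19],"rotation": [0,-0.1,0],"fingers": -1},{"dp": [0,11,-19],"rotation": [0,-0.15,0],"fingers": -1},{"dp": [0,14,-19],"rotation": [0,-0.2,0],"fingers": -1},{"dp": [0,17,-19],"rotation": [0,-0.25,0],"fingers": -1},{"dp": [0,20,-19],"rotation": [0,-0.3,0],"fingers": -1},{"dp": [0,23,-19],"rotation": [0,-0.35,0],"fingers": -1},{"dp": [0,26,-19],"rotation": [0,-0.4,0],"fingers": -1},{"dp": [0,29,-19],"rotation": [0,-0.45,0],"fingers": -1},{"dp": [-0.3,32,-19],"rotation": [0,-0.5,0],"fingers": -1},{"dp": [-0.5,34,-19],"rotation": [0,-0.55,0],"fingers": -1},{"dp": [-0.7,35.8,-19],"rotation": [0,-0.6,0],"fingers": -1},{"dp": [-0.7,35.8,-19],"rotation": [0,-0.6,0],"fingers": -1},{"dp": [-0.7,35.8,-19],"rotation": [0,-0.6,0],"fingers": -1},{"dp": [-0.7,35.8,-19],"rotation": [0,-0.6,0],"fingers": -1}])

```text
t: 16.38
tcp_pos: [0.6122, 0.04, 0.2291]
ee_rot: [0.007, 2.542, -0.002]
contact_force: [0.3, 0.8, -1.8]
gripper_width: 0.0286
grip_force: 70.6
```

```bash
cat > obj.py <<'E'
from mv import *
from h import *
t=.6;g=np.array([.6818,.0399,.0868]);n=np.array([-np.sin(t),0,np.cos(t)])
go((g+.121*n,down(np.pi/2,t)))
A=avg("scene",4)
G=lambda a,k:cv2.resize(np.clip(a*1.4,0,255).astype(np.uint8),None,fx=k,fy=k,interpolation=cv2.INTER_CUBIC)
p,R=show();ax=R[:,2]
pr=proj("scene",[p+.031*ax,p-.039*ax,g]);print("pred nose,thread,glass",pr)
cv2.imwrite("pics/o1.png",G(A[165:265,215:315],6))
E
python3 obj.py
```

```text
t 16.38 tcp [0.6122 0.04   0.2291] x [-0.8253  0.0045 -0.5647] y [ 0.0056  1.     -0.0001] z [ 0.5647 -0.0033 -0.8253] q [ 0.0904 -0.3582 -0.3697  0.9614 -0.0543  0.0792] w 0.0286 gf 70.6 F [ 0.2936  0.8127 -1.8482]
dp [ 2.29 -0.01  3.57] rot [-0.003  0.    -0.005]
t 16.58 tcp [0.6127 0.0393 0.2285] x [-0.8255  0.0058 -0.5644] y [ 0.0071  1.     -0.0001] z [ 0.5644 -0.004  -0.8255] q [ 0.0893 -0.3569 -0.3697  0.9605 -0.0544  0.0796] w 0.0284 gf 70.6 F [ 0.169   0.182  -2.1133]
pred nose,thread,glass [[281.404  200.9287]
 [288.8673 174.4164]
 [272.3917 246.4949]]
```

View pics/o1.png

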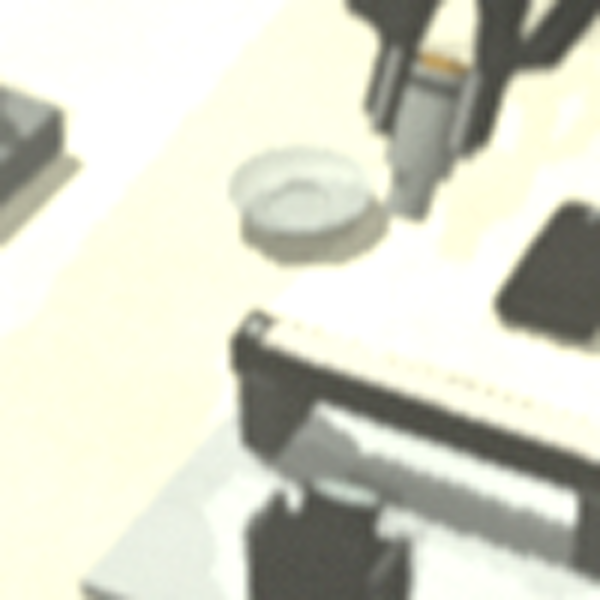

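The picture shows the objective held, nose at about crop (410,213) and brass at (440,63), clear of the bar. Its axis looks slightly steeper than the tool's, so I'll measure that numerically.

```bash
cat > objfit.py <<'E'
from mv import *
from h import *
from scipy.optimize import least_squares
p,R=show();A=avg("scene",10);np.save("o.npy",A)
for r in masks_of("scene","long_objective_center")[:2]:print(round(r["p"],2),r["position"],r["mask"].sum())
u0,v0=proj("scene",p+.0*R[:,2])[0];g=A.mean(2).astype(int)
c0=int(u0)-13
print("tcp px",u0,v0,"cols",c0,"+")
for v in range(int(v0)-20,int(v0)+18):print(v,*["%3d"%x for x in g[v,c0:c0+26]],"|",*["%2d"%x for x in (A[v,c0:c0+26,2]-A[v,c0:c0+26,0])] if v<v0-10 else "")
E
python3 objfit.py
```

```text
t 16.58 tcp [0.6127 0.0393 0.2285] x [-0.8255  0.0058 -0.5644] y [ 0.0071  1.     -0.0001] z [ 0.5644 -0.004  -0.8255] q [ 0.0893 -0.3569 -0.3697  0.9605 -0.0544  0.0796] w 0.0284 gf 70.6 F [ 0.169   0.182  -2.1133]
0.66 [283.0, 189.3] 278
tcp px 284.6943746635848 189.23899269012006 cols 271 +
169 180 181 179 173 159 128  91  64  60  60  60  58  56  54  62 102 159 181 182 183 183 184 172 124  72  53 | 25 25 25 23 21 17 10  5  4  6  4  5  5  5  5 14 21 24 25 25 25 25 23 15  6  4
170 180 181 181 181 177 163 129  82  59  59  59  57  54  55  77 128 171 182 181 181 182 182 164 110  64  53 | 26 26 24 24 24 22 17  9  5  3  4  5  5  6  8 16 23 25 25 25 25 25 22 13  6  4
171 179 180 180 180 180 179 158  98  61  59  59  55  55  61  98 147 171 174 172 173 173 173 155 101  61  55 | 26 25 25 24 24 25 21 12  5  5  5  6  5  6 12 19 23 24 24 23 24 24 20 11  5  4
172 181 180 179 179 181 182 167 107  66  67  65  57  55  76 121 152 161 162 162 162 164 164 148  94  58  56 | 26 25 24 24 24 25 23 13  5  5  5  5  6  9 17 22 22 22 21 22 22 22 20 11  4  4
173 180 180 179 180 182 181 164 103  72  88  82  63  
[... 3532 characters left out ...]
85 196 184 178 176 174 174 174 175 175 |
201 149 137 127 119 116 118 119 120 131 157 154 143 125 112 118 158 192 197 183 178 176 175 176 175 174 176 |
202 127 113 106 111 117 120 120 119 138 179 184 179 166 159 162 182 197 196 183 177 176 175 176 176 177 180 |
203 105 104 106 115 120 119 119 121 145 187 198 197 193 192 193 198 199 193 181 175 176 176 176 176 180 190 |
204 105 108 113 118 119 119 121 134 164 192 199 200 199 199 199 198 196 190 179 176 177 175 176 179 188 197 |
205 113 115 118 119 119 120 135 165 187 196 199 200 200 199 198 197 193 184 178 176 177 177 176 182 194 198 |
206 120 120 119 120 127 138 165 190 198 198 199 199 199 198 199 199 194 182 178 177 176 176 178 187 197 199 |
```

```bash
cat > objcmp.py <<'E'
from mv import *
from h import *
p,R=show();th=np.linspace(0,2*np.pi,120)[:,None]
A=np.load("o.npy");L=(A.mean(2)/255)**2.2
def hull(C,ax,ex,ey,parts):
    H=[]
    for a,b,r in parts:
        X=np.vstack([C+ax*s+r*(np.cos(th)*ex+np.sin(th)*ey) for s in(a,b)]);H.append(cv2.convexHull(proj("scene",X).astype(np.float32))[:,0])
    return H
def redge(h,v,side):
    x=[]
    for a,b in zip(h,np.roll(h,-1,0)):
        if (a[1]-v)*(b[1]-v)<0:x.append(a[0]+(b[0]-a[0])*(v-a[1])/(b[1]-a[1]))
    return (max(x) if side else min(x)) if x else np.nan
def half(v,lo,c):  # right edge: dark->bright half level, linear
    d=L[v,c-3:c+1].min();b=L[v,c+3:c+6].max();lev=(d+b)/2
    for i in range(c-2,c+7):
        if L[v,i]<lev<=L[v,i+1]:return i+(lev-L[v,i])/(L[v,i+1]-L[v,i])
rows=range(196,201)
print("meas right",[round(half(v,0,286),1) for v in rows])
for dl in(-.2,-.1,0,.1):
  for off in(0,.0014):
    Rr=Ro.from_rotvec(dl*R[:,1]).as_matrix();G=p-.019*R[:,2]+off*R[:,0]
    ax=Rr@R[:,2];ex=Rr@R[:,0];ey=R[:,1]
    H=hull(G,ax,ex,ey,[(.030,.050,.010),(-.015,.030,.015),(-.020,-.015,.0115)])
    print(dl,off,"R",[round(redge(H[0],v,1),1) for v in rows],"L",[round(redge(H[0],v,0),1) for v in(195,196,197)],"tip row",H[0][:,1].max().round(1),"tip px",proj("scene",G+.05*ax)[0].round(1),"brass c",proj("scene",G-.0175*ax)[0].round(1),"barrelR 192",round(redge(H[1],192,1),1))
w=np.clip(A[...,2]-A[...,0]-30,0,None)[170:181,280:296];v,u=np.mgrid[170:181,280:296];print("brass meas",(u*w).sum()/w.sum(),(v*w).sum()/w.sum())
E
python3 objcmp.py
```

```text
t 17.13 tcp [0.6123 0.0402 0.2283] x [-0.8253  0.0048 -0.5647] y [0.0058 1.     0.    ] z [ 0.5646 -0.0033 -0.8253] q [ 0.0908 -0.3579 -0.3711  0.9598 -0.0545  0.0798] w 0.0285 gf 70.6 F [ 0.6674  0.5535 -2.4404]
meas right [np.float64(287.5), np.float64(287.2), np.float64(286.7), np.float64(286.5), np.float64(286.2)]
-0.2 0 R [np.float32(286.2), np.float32(285.9), np.float32(285.5), np.float32(285.1), np.float32(284.8)] L [np.float32(278.2), np.float32(277.8), np.float32(277.5)] tip row 202.0 tip px [280.3 200.6] brass c [289.4 175.7] barrelR 192 289.8
-0.2 0.0014 R [np.float32(286.5), np.float32(286.1), np.float32(285.7), np.float32(285.4), np.float32(285.0)] L [np.float32(278.4), np.float32(278.0), np.float32(277.7)] tip row 202.0 tip px [280.6 200.6] brass c [289.6 175.7] barrelR 192 290.0
-0.1 0 R [np.float32(286.8), np.float32(286.4), np.float32(286.1), np.float32(285.8), np.float32(285.5)] L [np.float32(278.8), np.float32(278.5), np.float32(278.2)] tip row 202.1 tip px [281.  200.9] brass c [289.2 175.5] barrelR 192 290.1
-0.1 0.0014 R [np.float32(287.0), np.float32(286.6), np
[... 498 characters left out ...]
.float32(286.6), np.float32(286.4)] L [np.float32(279.6), np.float32(279.3), np.float32(279.0)] tip row 202.2 tip px [282. 201.] brass c [289.2 175.5] barrelR 192 290.7
0.1 0 R [np.float32(287.8), np.float32(287.5), np.float32(287.3), np.float32(287.1), np.float32(286.8)] L [np.float32(280.0), np.float32(279.7), np.float32(279.5)] tip row 202.1 tip px [282.6 201. ] brass c [288.7 175.5] barrelR 192 290.8
0.1 0.0014 R [np.float32(288.0), np.float32(287.7), np.float32(287.5), np.float32(287.3), np.float32(287.0)] L [np.float32(280.2), np.float32(279.9), np.float32(279.7)] tip row 202.1 tip px [282.8 201. ] brass c [288.9 175.5] barrelR 192 291.0
brass meas 287.98017164841673 175.17460787215154
```

carry_out(increments=[{"dp": [0.8,0,1.2],"rotation": [0,0,0],"fingers": -1},{"dp": [1.6,0,2.4],"rotation": [0,0,0],"fingers": -1},{"dp": [2.2,0,3.3],"rotation": [0,0,-0.005],"fingers": -1},{"dp": [2.26,-0.03,3.6],"rotation": [0,0,-0.005],"fingers": -1},{"dp": [2.26,-0.03,3.6],"rotation": [0,0,-0.005],"fingers": -1},{"dp": [2.26,-0.03,3.6],"rotation": [0,0,-0.005],"fingers": -1},{"dp": [2.26,-0.03,3.6],"rotation": [0,0,-0.005],"fingers": -1},{"dp": [2.26,-0.03,3.6],"rotation": [0,0,-0.005],"fingers": -1}])

```text
t: 17.8
tcp_pos: [0.6144, 0.0399, 0.1869]
ee_rot: [0.001, 2.54, -0.004]
contact_force: [0.0, 0.1, -2.0]
gripper_width: 0.0285
grip_force: 70.6
```

```bash
cat > fin.py <<'E'
from mv import *
from h import *
t=.6;g=np.array([.6818,.0399,.0868]);n=np.array([-np.sin(t),0,np.cos(t)])
go((g+.120*n,down(np.pi/2,t)))
A=avg("scene",10);np.save("f.npy",A);B=pickle.load(open("avg4.pkl","rb"))["scene"]
p,R=show();nose=p+.030*R[:,2];print("nose",nose,"dist",np.linalg.norm(nose-g),"px",proj("scene",nose),"glass px",proj("scene",g))
u,v=proj("scene",nose)[0].astype(int);m=A.mean(2).astype(int)
for r in range(v-8,v+7):print(r,m[r,u-9:u+11])
print("cols from",u-9)
s=(A[...,0]-A[...,2]).round().astype(int)
print("bar end px now/then",[int(np.argmax(x.mean(2)[222:228,240:300].mean(0)<90)) for x in(A,B)])
for r in masks_of("scene","bar_center")[:1]:print("bar",r["p"],r["position"])
E
python3 fin.py
```

```text
t 17.80 tcp [0.6144 0.0399 0.1869] x [-0.8245 -0.0001 -0.5658] y [ 0.0017  1.     -0.0027] z [ 0.5658 -0.0032 -0.8245] q [ 0.0898 -0.3557 -0.4497  0.8775 -0.0539  0.074 ] w 0.0285 gf 70.6 F [ 0.0098  0.1039 -1.9876]
dp [ 0.09 -0.    0.07] rot [-0.003  0.001  0.   ]
t 18.30 tcp [0.614  0.0399 0.1858] x [-0.8254 -0.0002 -0.5646] y [ 0.0017  1.     -0.0028] z [ 0.5646 -0.0033 -0.8254] q [ 0.0898 -0.3554 -0.451   0.8774 -0.0539  0.074 ] w 0.0286 gf 70.6 F [-1.0103 -0.001  -2.2063]
nose [0.6309 0.0398 0.161 ] dist 0.08996506931387609 px [[281.437  213.9126]] glass px [[272.3917 246.4949]]
205 [112 117 119 117 120 135 155 143 127 120 118 115 110 105  99  93  84  91
 120 135]
206 [119 118 121 126 138 166 186 171 131 113 114 112 107 103  96  92  86 102
 147 167]
207 [121 127 136 157 170 190 200 183 131 104 106 108 102  99  95  92  93 115
 161 176]
208 [139 159 171 187 194 199 199 180 128 100 101 103 100  97  96 107 121 140
 169 177]
209 [175 190 195 199 200 200 194 166 128 105 102 104 101  95 101 131 154 164
 174 175]
210 [198 201 201 201 200 201 191 155 128 114 106 104 100  94 110 156 174 1
[... 162 characters left out ...]
45 178 182 179
 179 177]
213 [200 201 201 201 201 197 177 148 131 120 109  99  92 110 158 178 179 179
 177 177]
214 [201 201 201 201 202 200 190 174 159 143 128 115 107 126 166 177 178 178
 177 178]
215 [203 202 202 202 203 203 200 195 187 177 169 160 152 161 175 177 176 177
 179 180]
216 [202 202 202 203 204 203 202 201 199 197 196 192 187 188 182 179 179 178
 177 181]
217 [201 200 200 202 202 203 201 200 199 199 199 198 196 195 189 187 185 180
 178 182]
218 [201 200 201 202 203 202 200 199 198 197 197 196 195 194 194 195 194 189
 187 188]
219 [201 201 201 202 203 200 199 196 196 196 198 196 195 193 194 196 198 197
 196 196]
cols from 272
bar end px now/then [14, 14]
bar 0.66 [284.6, 236.4]
```

```bash
python3 -c "
from rig import *
print(job_done())"
```

```text
the job is handed in; nothing more can be done
None
```

I've handed the job in: the bar lies fully down in both cradles, centred to about 1 mm, and the longest objective is held about 90 mm from the camera's glass, nose towards it; the camera tilt (0.60 rad, give or take 0.05) is an estimate from the images, so the nose may be up to about 5 mm off the line of sight.

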